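# Case the overhauled bearings

### The job

Put away the overhauled bearings: lift those on the rack up and off their posts, fetch the small one that lies on the bench, and lay each flat in the nest of an open case of its own size (large in large, small in small, one per case), and press that case's hinged cover down until it snaps shut and stays. Leave the covers of cases that get no bearing standing open, and leave everything else on the bench where it is.

Things in the scene. Friction and masses are not known exactly. Their poses are not given: they have to be found in the camera images.
- bearing_l1_center (a point): large ball bearing: plain steel ring with dark shields, outer diameter 62 mm, bore 30 mm, 16 mm thick, about 200 g. This point is its centre; its z axis is the bore axis (either way up will do). Starts flat on the collar of a rack post, post through its bore, underside 22 mm above the bench. May be absent.
- bearing_l2_center (a point): large ball bearing: plain steel ring with dark shields, outer diameter 62 mm, bore 30 mm, 16 mm thick, about 200 g. This point is its centre; its z axis is the bore axis (either way up will do). Starts flat on the collar of a rack post, post through its bore, underside 22 mm above the bench. May be absent.
- bearing_s1_center (a point): small ball bearing: plain steel ring with dark shields, outer diameter 47 mm, bore 20 mm, 14 mm thick, about 110 g. This point is its centre; its z axis is the bore axis (either way up will do). Starts flat on the collar of a rack post, post through its bore, underside 22 mm above the bench. May be absent.
- bearing_s2_center (a point): small ball bearing: plain steel ring with dark shields, outer diameter 47 mm, bore 20 mm, 14 mm thick, about 110 g. This point is its centre; its z axis is the bore axis (either way up will do). Always there; starts lying flat on the bare bench to the right (-y) of the rack.
- case_l1: large bearing case, fixed: base plate 125 x 84 x 8 mm, on it a square nest 67 mm wide inside a rim 4 mm high and 6 mm thick. Origin on the bench under the nest centre; +x runs from the hinge over the nest to the catch (roughly away from the robot). Hinge axis along y at x = -47, z = 28 mm. Catch block 30 mm wide, 12 thick, centred at x = 59.5, top at 29.5 mm.
- case_l1_seat (a point): where the centre of a seated large bearing lies in case_l1: over the nest centre, 16 mm above the bench (nest floor at 8 mm, rim top at 12 mm). A bearing flat on the nest floor clears the shut cover by 1.5 mm; one on the rim blocks it.
- case_l1_cover (a joint): angle (rad) of the cover of case_l1: 0 shut (hard stop), 1.75 to 1.9 at the start, leaning past upright towards the robot (stop 1.95). Frame 95 mm from hinge axis to front edge, 48 wide, 5 thick; solid tab in the last 20 mm. Let go past upright it falls and rests near 0.12 on the catch's sprung plunger, not shut; about 10 N down on the tab forces it past and it snaps to 0 and holds.
- case_l2: large bearing case, fixed: base plate 125 x 84 x 8 mm, on it a square nest 67 mm wide inside a rim 4 mm high and 6 mm thick. Origin on the bench under the nest centre; +x runs from the hinge over the nest to the catch (roughly away from the robot). Hinge axis along y at x = -47, z = 28 mm. Catch block 30 mm wide, 12 thick, centred at x = 59.5, top at 29.5 mm.
- case_l2_seat (a point): where the centre of a seated large bearing lies in case_l2: over the nest centre, 16 mm above the bench (nest floor at 8 mm, rim top at 12 mm). A bearing flat on the nest floor clears the shut cover by 1.5 mm; one on the rim blocks it.
- case_l2_cover (a joint): angle (rad) of the cover of case_l2: 0 shut (hard stop), 1.75 to 1.9 at the start, leaning past upright towards the robot (stop 1.95). Frame 95 mm from hinge axis to front edge, 48 wide, 5 thick; solid tab in the last 20 mm. Let go past upright it falls and rests near 0.12 on the catch's sprung plunger, not shut; about 10 N down on the tab forces it past and it snaps to 0 and holds.
- case_s1: small bearing case, fixed: base plate 110 x 69 x 8 mm, on it a square nest 52 mm wide inside a rim 4 mm high and 6 mm thick. Origin on the bench under the nest centre; +x runs from the hinge over the nest to the catch (roughly away from the robot). Hinge axis along y at x = -40, z = 26 mm. Catch block 30 mm wide, 12 thick, centred at x = 51.5, top at 27.5 mm.
- case_s1_seat (a point): where the centre of a seated small bearing lies in case_s1: over the nest centre, 15 mm above the bench (nest floor at 8 mm, rim top at 12 mm). A bearing flat on the nest floor clears the shut cover by 1.5 mm; one on the rim blocks it.
- case_s1_cover (a joint): angle (rad) of the cover of case_s1: 0 shut (hard stop), 1.75 to 1.9 at the start, leaning past upright towards the robot (stop 1.95). Frame 80 mm from hinge axis to front edge, 48 wide, 5 thick; solid tab in the last 20 mm. Let go past upright it falls and rests near 0.12 on the catch's sprung plunger, not shut; about 10 N down on the tab forces it past and it snaps to 0 and holds.
- case_s2: small bearing case, fixed: base plate 110 x 69 x 8 mm, on it a square nest 52 mm wide inside a rim 4 mm high and 6 mm thick. Origin on the bench under the nest centre; +x runs from the hinge over the nest to the catch (roughly away from the robot). Hinge axis along y at x = -40, z = 26 mm. Catch block 30 mm wide, 12 thick, centred at x = 51.5, top at 27.5 mm.
- case_s2_seat (a point): where the centre of a seated small bearing lies in case_s2: over the nest centre, 15 mm above the bench (nest floor at 8 mm, rim top at 12 mm). A bearing flat on the nest floor clears the shut cover by 1.5 mm; one on the rim blocks it.
- case_s2_cover (a joint): angle (rad) of the cover of case_s2: 0 shut (hard stop), 1.75 to 1.9 at the start, leaning past upright towards the robot (stop 1.95). Frame 80 mm from hinge axis to front edge, 48 wide, 5 thick; solid tab in the last 20 mm. Let go past upright it falls and rests near 0.12 on the catch's sprung plunger, not shut; about 10 N down on the tab forces it past and it snaps to 0 and holds.
- rack: bearing rack, fixed: wooden strip 70 x 390 x 10 mm lying on the bench with its length along its y axis; origin on the bench under its middle. Four steel posts at y = -157.5, -52.5, 52.5 and 157.5 mm, 15 mm thick, tops 67 mm above the bench; a collar 38 mm across at each foot, top 22 mm above the bench, carries a bearing, if there is one.
- wrench: bystander, leave alone: an open steel wrench 170 mm long lying flat
- screwdriver: bystander, leave alone: a screwdriver 200 mm long lying flat
- bush: bystander, leave alone: a brass bush, a tube 36 mm across and 26 mm tall with a 24 mm bore, standing on the bench; it looks like no bearing and is not one
- grease_jar: bystander, leave alone: a grease jar 60 mm across and 75 mm tall
- lock_nut: bystander, leave alone: a small steel ring nut 28 mm across and 9 mm tall lying beyond the cases; not a bearing
- shaft_stub: bystander, leave alone: a steel shaft stub 22 mm across and 60 mm tall standing upright
Not all that is in view belongs to the job. Leave any purple look-alike of the case_l1 alone. Leave any blue look-alike of the case_s2 alone.

How it is judged:
By the outcome, as a careful person would: the job done as asked, in the order asked, and still so for the second after the job is handed in, with the robot touching nothing.
Of bearing_l1, bearing_s1, bearing_l2 only 1 to 2 are there at a start; the rules pass over those that are not, and their reading is None.
At some moment in a run one of bearing_s2 may be knocked a few centimetres aside while the robot is not near it.
Once in a run the grip may slacken for a moment while it holds something.
It also fails if it takes over 210 s, if anything falls off the work surface, if the arm or the gripper's body presses on something with over 40 N, if the wrist force passes 120 N, or if a joint passes its speed limit or range.

### The arm

A 7-joint arm with a two-finger parallel gripper is mounted at the origin on the work surface. World frame = base frame: x ahead of the robot, y to its left, z up, the work surface at z = 0. Lengths are in mm, angles in rad, forces in N, time in s.
With the tool pointing down it reaches from about 400 to 875 mm from the base axis. Payload 4.4 kg.
Tool frame: the origin (TCP) lies at the very end of the fingers, on their centre line; the grasp point (between the pads) lies 19 mm behind it; y points along the fingers, z is the direction in which the jaws open and shut, and the axes are right-handed (so a half turn about y gives the same grasp; the last joint's range is limited). The gripper opens to 85 mm and grips with 20 to 120 N. Pads are 22 mm wide; open, the fingers measure 114 mm over their backs; the gripper's body (76 mm by 85 mm) begins 54 mm behind the grasp point. The pads swing forward as they close: fully open they stand 13 mm farther back than shut.
Start: joints at [-1.196, 0.628, 0.038, 1.517, -0.027, 0.996, -0.02], TCP at [277.31, 587.892, 231.313] pointing down, gripper open.
Joint ranges: [-3.06, 3.06], [-0.37, 2.12], [-1.25, 1.32], [0.18, 2.47], [-1.1, 4.24], [0.23, 1.98], [-2.94, 2.94]. Speed limits (rad/s): [2.57, 2.57, 3.14, 3.14, 3.14, 3.14, 3.14].

### API

Orientations are given as [roll, pitch, yaw] about the fixed x, y, z axes, in that order (R = Rz(yaw) Ry(pitch) Rx(roll)).
In Python, from cell import ctrl, imaging, finish_job gives the robot as it stands.
- The arm moves only by the shell command python3 -m inch 'ROWS'. ROWS is JSON, one flat list of numbers, 7 for each row, row after row: the opening, from 0 (shut) to 1 (fully open), then the shift along the tool's x, y, z in cm, then the turn, a rotation vector about the tool's x, y, z in degrees. A call has 1 to 12 rows; each row is the pose to reach, as a shift and turn from the pose commanded when the call began, along the tool's axes at that moment; what a row does not reach only later rows make up. A row lasts 1/10 s, in which the tool goes at most 50 mm and 8.59 degrees, less where a joint would pass 70% of its speed; a pose out of reach is approached as far as the arm can. A call with a gripper value outside its range is refused whole. The fingers move at their own pace and stop on an object; the grip force is fixed at half the most. Time passes only in rows, so rows that repeat a pose let the fingers close. It gives the time, the measured TCP pose, the force and the opening at its end, in the units of the state.
- ctrl.read_state(): the state, without advancing time (a new reading comes with each control period).
- imaging.get_image(name): name is "side" or "top" or "wrist"; returns a dict with "img" (400x640x3 uint8, red, green, blue), "fx", "fy", "cx", "cy" (pixels), "dist" ([k1, k2, p1, p2, k3] as OpenCV has them; the pictures are not rectified), "R" (3x3) and "t" (3): a world point X has camera coordinates R X + t. Camera axes: x right, y down, z forward; pixel columns grow to the right and rows downward; lengths in mm; the calibration is good to about 2 mm. A picture is of the moment at which its call begins. There is no depth.
- finish_job(): hands the job in, once; it reports no verdict.
The state is a dict: "clock": time; "qpos": joint angles; "qd": joint speeds; "tau": joint torques, N m; "eef_pos": TCP position; "tool_rot": TCP orientation; "force": force on the tool from outside, world axes, zero at the start; "torque": the same for the moment, N m; "width": finger opening in mm.
Only numpy, scipy, OpenCV 4.12 (cv2) and the standard library are available. Lean on these libraries where they do the work, as an engineer would, in place of code of your own. Each camera call takes 0.05 s, during which the arm holds its last target.

## Working session

There is one attempt and no reset: what is moved stays moved. The work goes in short steps, Python scripts to look and compute and a shell command to move; the robot and the scene stay as the last step left them, time stands still between calls to the robot, and variables do not carry over. Pictures are saved under pics/ and viewed, and the job is handed in when it is done.

```bash
ls; mkdir -p pics; python3 - <<'E'
from cell import ctrl, imaging
import cv2
for n in ["top","side","wrist"]:
    d=imaging.get_image(n)
    cv2.imwrite(f"pics/{n}0.png",d["img"][:,:,::-1])
    print(n,d["fx"],d["fy"],d["cx"],d["cy"],d["dist"],d["R"],d["t"])
s=ctrl.read_state()
for k in s: print(k,s[k])
E
```

```text
pics
top 403.9118521305317 403.9118521305317 319.3708971254353 198.01512345085186 [-0.06114178  0.          0.          0.          0.        ] [[ 0.01794011 -0.9992818   0.03337706]
 [-0.98526571 -0.02334761 -0.16942957]
 [ 0.17008716 -0.02984568 -0.98497695]] [ -31.40109467  501.15784243 1116.93839028]
side 515.1698377622441 515.1698377622441 324.96411286069514 197.07722681527443 [-0.04818449  0.          0.          0.          0.        ] [[ 0.77396869 -0.63276291  0.02415699]
 [-0.38051273 -0.49524282 -0.78098951]
 [ 0.50614477  0.59526939 -0.62407678]] [-414.0699199   249.88032936 1320.50397293]
wrist 321.16496063489734 321.16496063489734 320.39182107314144 196.9122566251032 [-0.00495805  0.          0.          0.          0.        ] [[ 4.25061895e-01  9.05164055e-01 -6.46768839e-04]
 [ 8.73488901e-01 -4.09999773e-01  2.62521096e-01]
 [ 2.37359485e-01 -1.12152660e-01 -9.64926036e-01]] [-648.61908384  -34.13602241  377.94991231]
clock 0.15
qpos [-1.19578077  0.62914083  0.03847179  1.51812612 -0.02699406  0.99629674
 -0.02002788]
qd [-1.05608894e-03 -1.39975062e-03 -7.43898287e-05 -2.80153768e-03
 -1.40293437e-03  8.46932551e-04  2.44491906e-04]
tau [ 1.54029629e-03 -5.63799369e+01  1.22766249e+00 -1.93653148e+01
  1.11094557e-02  7.32213855e-03 -1.68436657e-06]
eef_pos [277.12467485 587.44691688 230.60002058]
tool_rot [-1.57224859e+00 -2.57650800e-05 -4.40858838e-01]
force [-0.73273151 -0.18876203  0.44392048]
torque [ 0.03618743 -0.01638855  0.07450334]
width 85.21789453140059
```

View pics/top0.png

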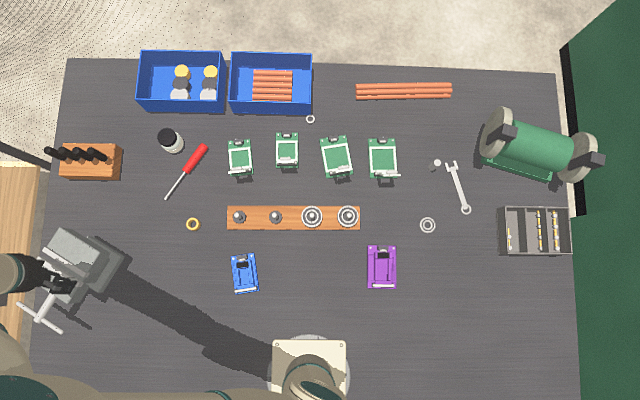

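View pics/side0.png

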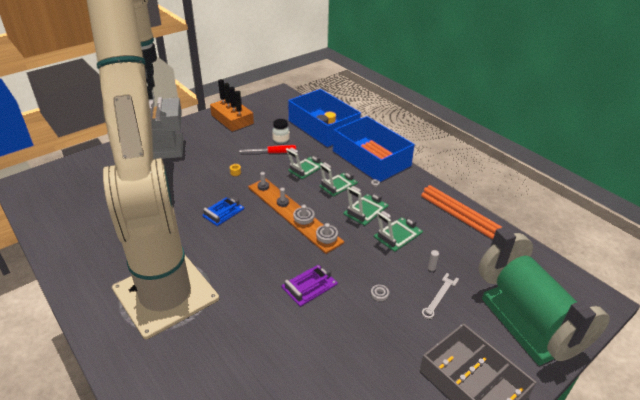

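View pics/wrist0.png

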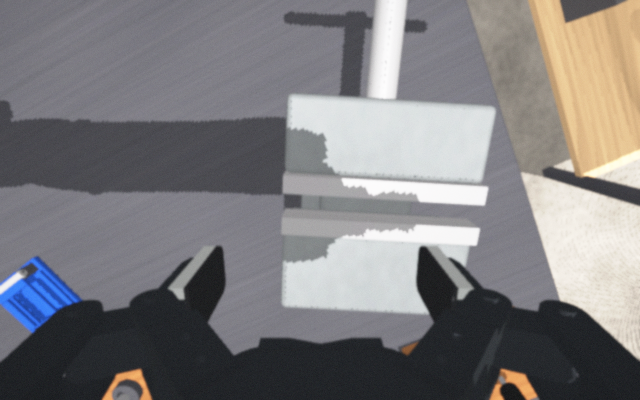

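```bash
python3 - <<'E'
import cv2
a=cv2.imread("pics/top0.png")
cv2.imwrite("pics/t1.png",cv2.resize(a[120:240,210:450],None,fx=3.33,fy=3.33,interpolation=cv2.INTER_CUBIC))
b=cv2.imread("pics/side0.png")
cv2.imwrite("pics/s1.png",cv2.resize(b[140:310,230:450],None,fx=3.5,fy=3.5,interpolation=cv2.INTER_CUBIC))
E
```

```text
(no output)
```

View pics/t1.png

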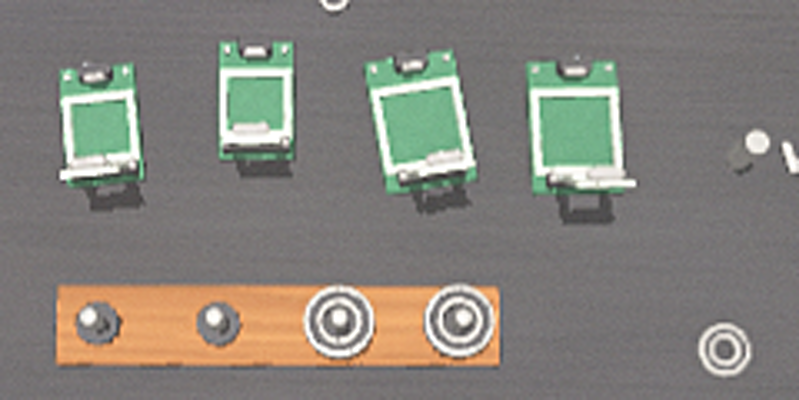

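View pics/s1.png

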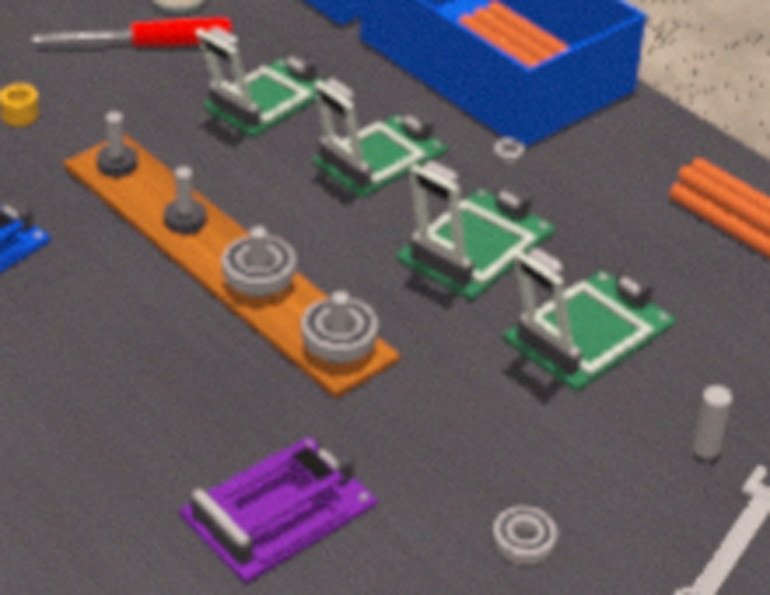

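```bash
cat > h.py <<'E'
import numpy as np, cv2, json
from cell import ctrl, imaging
from scipy.spatial.transform import Rotation as Ro
def snap(n,f):
    d=imaging.get_image(n); cv2.imwrite(f"pics/{f}.png",np.ascontiguousarray(d["img"][:,:,::-1])); 
    np.save(f"pics/{f}.npy",d,allow_pickle=True); return d
def load(f): return np.load(f"pics/{f}.npy",allow_pickle=True).item()
def K(d): return np.array([[d["fx"],0,d["cx"]],[0,d["fy"],d["cy"]],[0,0,1]])
def ray(d,uv):
    p=cv2.undistortPoints(np.array(uv,float).reshape(-1,1,2),K(d),np.array(d["dist"])).reshape(-1,2)
    R=np.array(d["R"]);t=np.array(d["t"])
    return -R.T@t, np.c_[p,np.ones(len(p))]@R
def onz(d,uv,z):
    c,v=ray(d,uv); return c+v*((z-c[2])/v[:,2])[:,None]
def proj(d,X):
    r,_=cv2.Rodrigues(np.array(d["R"])); q,_=cv2.projectPoints(np.array(X,float).reshape(-1,1,3),r,np.array(d["t"],float),K(d),np.array(d["dist"])); return q.reshape(-1,2)
def st():
    s=ctrl.read_state(); print("t",round(s["clock"],2),"pos",np.round(s["eef_pos"],1),"rpy",np.round(s["tool_rot"],3),"F",np.round(s["force"],1),"w",round(s["width"],1)); return s
def go(tx,ty,tz,yaw=None,s=None):
    """shift in tool cm + turn deg about tool y from measured pose"""
    s=s or ctrl.read_state(); R=Ro.from_euler("xyz",s["tool_rot"]).as_matrix()
    d=R.T@(np.array([tx,ty,tz])-s["eef_pos"])/10
    T=np.zeros(3)
    if yaw is not None:
        Rd=Ro.from_euler("xyz",[-np.pi/2,0,yaw]).as_matrix(); T=np.degrees(Ro.from_matrix(R.T@Rd).as_rotvec())
    print("shift cm",np.round(d,2),"turn",np.round(T,1)); 
E
python3 - <<'E'
from h import *
w=imaging.get_image("wrist"); s=st()
R=Ro.from_euler("xyz",s["tool_rot"]).as_matrix()
c=-np.array(w["R"]).T@np.array(w["t"]); print("cam in tool",R.T@(c-s["eef_pos"]), "view dir tool",R.T@np.array(w["R"])[2])
d=snap("top","top1")
im=d["img"].astype(int); r,g,b=im[...,0],im[...,1],im[...,2]
m=((g>r+25)&(g>b+10)).astype(np.uint8)
m[:, :220]=0; m[:,410:]=0; m[:120]=0; m[190:]=0
n,l,stt,ce=cv2.connectedComponentsWithStats(m)
for i in range(1,n):
    if stt[i,4]>60: print("green",stt[i],np.round(ce[i],1),np.round(onz(d,[ce[i]],8)[0],0))
m=((r>120)&(r>b+40)&(g<r-20)).astype(np.uint8); m[:195]=0;m[240:]=0;m[:,:215]=0;m[:,380:]=0
cs,_=cv2.findContours(m,cv2.RETR_EXTERNAL,cv2.CHAIN_APPROX_NONE); c=max(cs,key=cv2.contourArea)
bx=cv2.boxPoints(cv2.minAreaRect(c)); P=onz(d,bx,10); print(np.round(bx,1),np.round(P,0),np.round(P.mean(0),1))
# known candidates
for uv,z in [((312,216),38),((348,216),38),((428,225),14)]: print(uv,np.round(onz(d,[uv],z)[0],0))
E
```

```text
t 0.2 pos [277.2 587.5 230.7] rpy [-1.572 -0.    -0.441] F [-0.5 -1.2  0.2] w 85.3
cam in tool [ -67.40362776 -142.63488133   -0.99919199] view dir tool [0.26251156 0.96492805 0.00123905]
green [276 132  22  10 131] [287. 137.] [693.  80.   8.]
green [319 135  29  17 182] [332.4 141.2] [684. -59.   8.]
green [228 139  23  15 132] [239.  144.7] [665. 224.   8.]
green [368 138  28  11 177] [380.7 142.6] [ 684. -206.    8.]
green [278 143  17  16 250] [286.1 149.9] [653.  81.   8.]
green [324 146  25  24 435] [335.8 156.9] [635. -69.   8.]
green [372 149  22  21 447] [382.5 159. ] [ 632. -212.    8.]
green [231 150  19  17 273] [239.9 158.1] [624. 219.   8.]
green [368 150  29  29  79] [375.8 170.4] [ 596. -191.    8.]
[[227. 205.]
 [359. 205.]
 [359. 229.]
 [227. 229.]] [[ 480.  249.   10.]
 [ 489. -140.   10.]
 [ 418. -140.   10.]
 [ 410.  245.   10.]] [449.3  53.5  10. ]
(312, 216) [450.  -1.  38.]
(348, 216) [ 452. -104.   38.]
(428, 225) [ 434. -344.   14.]
```

```bash
python3 - <<'E'
from h import *
go(500,-50,231,0)
E
```

```text
shift cm [ 4.736e+01  3.000e-02 -4.817e+01] turn [  0.  -25.3  -0. ]
```

```bash
python3 -m inch '[1,47.4,0,-48.2,0,-25.3,0, 1,47.4,0,-48.2,0,-25.3,0, 1,47.4,0,-48.2,0,-25.3,0, 1,47.4,0,-48.2,0,-25.3,0, 1,47.4,0,-48.2,0,-25.3,0, 1,47.4,0,-48.2,0,-25.3,0, 1,47.4,0,-48.2,0,-25.3,0, 1,47.4,0,-48.2,0,-25.3,0, 1,47.4,0,-48.2,0,-25.3,0, 1,47.4,0,-48.2,0,-25.3,0, 1,47.4,0,-48.2,0,-25.3,0, 1,47.4,0,-48.2,0,-25.3,0]'; python3 - <<'E'
from h import *
st();go(500,-50,231,0)
E
```

```text
clock: 1.45
eef_pos: [475.7, 19.5, 231.5]
tool_rot: [-1.571, -0.001, 0.001]
force: [0.9, 0.4, -0.3]
width: 85.6
t 1.45 pos [475.7  19.5 231.5] rpy [-1.571e+00 -1.000e-03  1.000e-03] F [ 0.9  0.4 -0.3] w 85.6
shift cm [ 2.42  0.05 -6.95] turn [-0.  0.  0.]
```

```bash
python3 -m inch '[1,2.4,0,-7,0,0,0, 1,2.4,0,-7,0,0,0, 1,2.4,0,-7,0,0,0, 1,2.4,0,-7,0,0,0]'; python3 - <<'E'
from h import *
st();snap("wrist","w1")
E
```

```text
clock: 1.85
eef_pos: [499.1, -48.4, 231.1]
tool_rot: [-1.57, 0.001, -0.0]
force: [-0.2, 0.4, 0.0]
width: 85.5
t 1.85 pos [499.1 -48.4 231.1] rpy [-1.57e+00  1.00e-03 -0.00e+00] F [-0.2  0.4  0. ] w 85.5
```

View pics/w1.png

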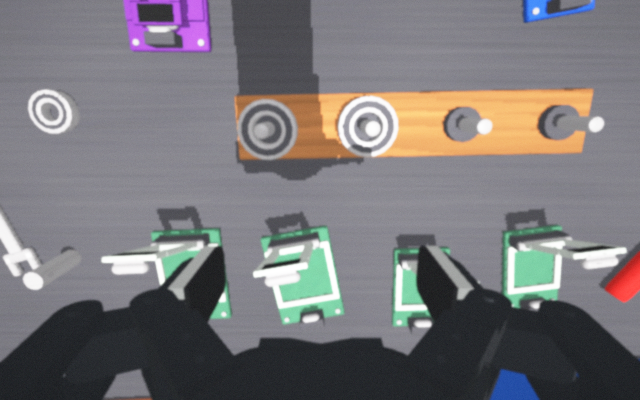

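```bash
python3 -m inch '[1,15.5,0,-9,0,0,0, 1,15.5,0,-9,0,0,0, 1,15.5,0,-9,0,0,0, 1,15.5,0,-9,0,0,0, 1,15.5,0,-9,0,0,0, 1,15.5,0,-9,0,0,0]'; python3 - <<'E'
from h import *
st();snap("wrist","w2")
d=load("w1"); im=d["img"].astype(np.int32); r,g,b=im[...,0],im[...,1],im[...,2]
m=((r-b)<45).astype(np.uint8)
for u,v,z in [(267,129,38),(368,125,38)]:
    k=np.zeros_like(m); cv2.circle(k,(u,v),36,1,-1); mm=m*k
    # keep rack only
    mm[:97]=0; mm[156:]=0 if u>300 else mm[156:]
    mm=cv2.morphologyEx(mm,cv2.MORPH_OPEN,np.ones((3,3),np.uint8))
    cs,_=cv2.findContours(mm,cv2.RETR_EXTERNAL,cv2.CHAIN_APPROX_NONE); c=max(cs,key=cv2.contourArea)
    (cx,cy),rad=cv2.minEnclosingCircle(c); e=cv2.fitEllipse(c); print("ell",e,"circ",cx,cy,rad, np.round(onz(d,[e[0]],z),1))
G=cv2.cvtColor(np.ascontiguousarray(d["img"]),cv2.COLOR_RGB2GRAY)
print(np.round(cv2.HoughCircles(cv2.GaussianBlur(G,(3,3),0),cv2.HOUGH_GRADIENT,1,40,param1=120,param2=18,minRadius=18,maxRadius=34),1))
cv2.imwrite("pics/w1c.png",cv2.resize(d["img"][80:180,20:420,::-1],None,fx=2,fy=2,interpolation=cv2.INTER_CUBIC))
E
```

```text
clock: 2.5
eef_pos: [654.0, -136.1, 230.5]
tool_rot: [-1.569, 0.002, 0.003]
force: [-0.0, 0.4, 0.7]
width: 85.2
t 2.5 pos [ 654.  -136.1  230.5] rpy [-1.569  0.002  0.003] F [-0.   0.4  0.7] w 85.2
ell ((265.5596923828125, 130.65576171875), (62.31133270263672, 64.61275482177734), 152.88815307617188) circ 264.1982116699219 132.29278564453125 34.316429138183594 [[ 452.4 -104.6   38. ]]
ell ((367.60894775390625, 125.90931701660156), (59.02433776855469, 60.5910758972168), 46.673221588134766) circ 367.3255920410156 125.74418640136719 31.024606704711914 [[ 4.475e+02 -1.000e-01  3.800e+01]]
[[[266.5 129.5  18.8]
  [368.5 126.5  19.6]
  [ 48.5 107.5  21. ]
  [461.5 123.5  18.4]
  [559.5 129.5  24.9]
  [171.5 229.5  22.1]]]
```

View pics/w2.png

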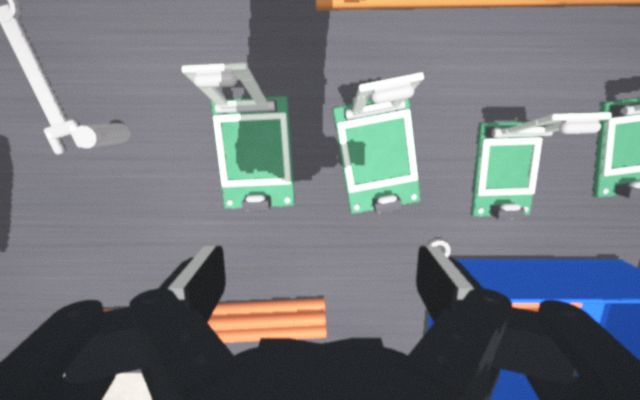

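View pics/w1c.png

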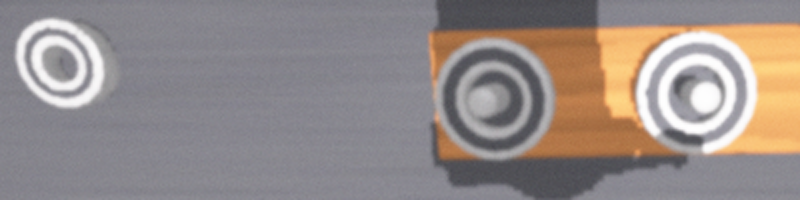

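```bash
cat >> h.py <<'E'
def nests(f,boxes,z=11,amin=400):
    d=load(f); im=d["img"].astype(np.int32); r,g,b=im[...,0],im[...,1],im[...,2]
    m=((g>r*1.3)&(g>b+8)).astype(np.uint8)
    m=cv2.morphologyEx(m,cv2.MORPH_CLOSE,np.ones((3,3),np.uint8))
    for (u,v) in boxes:
        n,l,stt,ce=cv2.connectedComponentsWithStats(m,connectivity=4)
        mm=(l==l[v,u]).astype(np.uint8); mm=cv2.morphologyEx(mm,cv2.MORPH_OPEN,np.ones((7,7),np.uint8))
        cs,_=cv2.findContours(mm,cv2.RETR_EXTERNAL,cv2.CHAIN_APPROX_NONE); c=max(cs,key=cv2.contourArea)
        P=onz(d,c.reshape(-1,2),z)[:,:2].astype(np.float32)
        q=cv2.minAreaRect(P); print((u,v),"nest c",np.round(q[0],1),"size",np.round(q[1],1),"ang",round(q[2],1))
E
python3 - <<'E'
from h import *
nests("w2",[(252,152),(378,155),(510,165)])
d=load("w1"); print(np.round(onz(d,[(267,129),(368,126)],38),1),np.round(onz(d,[(53,111)],14),1))
d=load("top1"); 
E
```

```text
(252, 152) nest c [ 630.2 -211.7] size [64.8 64.8] ang 2.9
(378, 155) nest c [631.6 -71.4] size [64.  65.2] ang 10.9
(510, 165) nest c [647.9  79.7] size [49.2 48.1] ang 2.3
[[ 4.507e+02 -1.031e+02  3.800e+01]
 [ 4.476e+02  3.000e-01  3.800e+01]] [[ 433.  -338.5   14. ]]
```

```bash
python3 - <<'E'
from h import *
go(447.6,0.3,120,0)
E
```

```text
shift cm [-20.53  11.14  13.66] turn [-0.1  0.2 -0.1]
```

```bash
python3 -m inch '[1,-20.5,0,13.7,0,0,0, 1,-20.5,0,13.7,0,0,0, 1,-20.5,0,13.7,0,0,0, 1,-20.5,0,13.7,0,0,0, 1,-20.5,0,13.7,0,0,0, 1,-20.5,11.1,13.7,0,0,0, 1,-20.5,11.1,13.7,0,0,0, 1,-20.5,11.1,13.7,0,0,0, 1,-20.5,11.1,13.7,0,0,0]'; python3 - <<'E'
from h import *
st();snap("wrist","w3"); go(447.6,0.3,120,0)
E
```

```text
clock: 3.45
eef_pos: [447.4, -0.8, 119.7]
tool_rot: [-1.571, 0.004, 0.002]
force: [0.0, 0.3, 0.3]
width: 85.5
t 3.45 pos [447.4  -0.8 119.7] rpy [-1.571  0.004  0.002] F [0.  0.3 0.3] w 85.5
shift cm [-0.14  0.09  0.14] turn [-0.   0.1 -0. ]
```

View pics/w3.png

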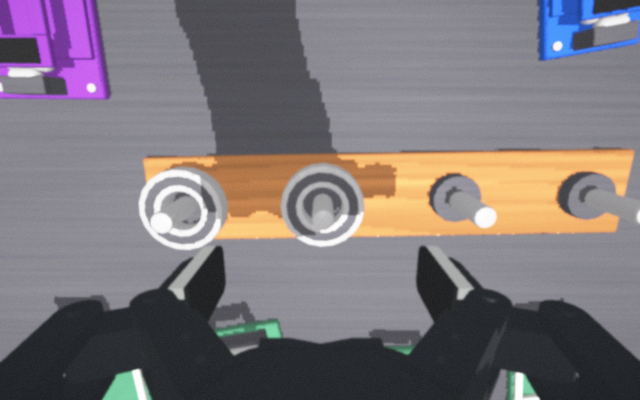

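```bash
python3 - <<'E'
from h import *
d=load("w3"); G=cv2.cvtColor(np.ascontiguousarray(d["img"]),cv2.COLOR_RGB2GRAY)
c=cv2.HoughCircles(cv2.GaussianBlur(G,(3,3),0),cv2.HOUGH_GRADIENT,1,60,param1=100,param2=25,minRadius=36,maxRadius=48)
print(np.round(c,1), np.round(onz(d,c[0,:,:2],38),1), np.round(onz(d,[(323,205),(183,207)],38),1))
cv2.imwrite("pics/w3c.png",cv2.resize(d["img"][150:260,120:390,::-1],None,fx=2.9,fy=2.9,interpolation=cv2.INTER_CUBIC))
E
```

```text
[[[183.5 207.5  41.8]
  [318.5 204.5  38. ]]] [[ 448.9 -101.    38. ]
 [ 446.3   -2.3   38. ]] [[ 446.6    1.    38. ]
 [ 448.5 -101.3   38. ]]
```

View pics/w3c.png

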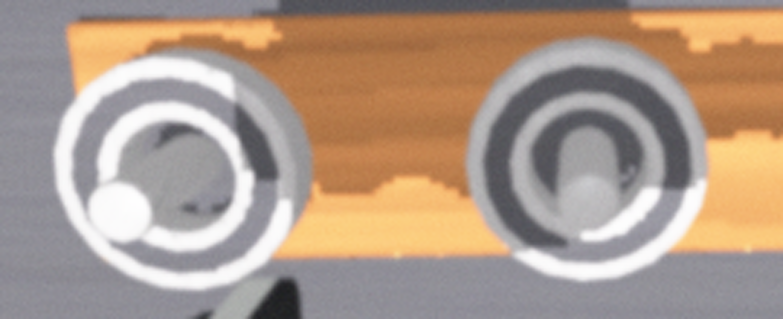

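```bash
python3 -m inch '[1,0,3.5,0.1,0,0,0, 1,0,6,0.1,0,0,0, 1,0,8,0.1,0,0,0, 1,0,9.8,0.1,0,0,0, 1,0,9.8,0.1,0,0,0, 1,0,9.8,0.1,0,0,0, 0.4,0,9.8,0.1,0,0,0, 0.4,0,9.8,0.1,0,0,0, 0,0,9.8,0.1,0,0,0, 0,0,9.8,0.1,0,0,0, 0,0,9.8,0.1,0,0,0, 0,0,9.8,0.1,0,0,0]'; python3 - <<'E'
from h import *
st();snap("wrist","w4")
E
```

```text
clock: 4.7
eef_pos: [451.0, -0.9, 24.7]
tool_rot: [-1.572, -0.004, 0.001]
force: [-1.4, 0.4, 16.6]
width: 59.3
t 4.7 pos [451.   -0.9  24.7] rpy [-1.572e+00 -4.000e-03  1.000e-03] F [-1.4  0.4 16.6] w 59.3
```

View pics/w4.png

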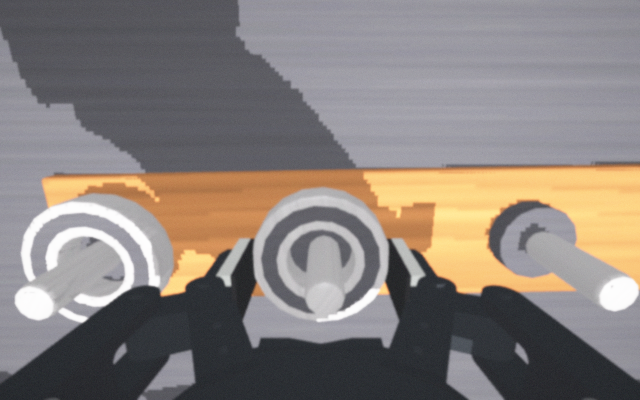

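```bash
python3 -m inch '[0,0,0,0,0,0,0, 0,0,-0.5,0,0,0,0, 0,0,-1.5,0,0,0,0, 0,0,-3,0,0,0,0, 0,0,-3,0,0,0,0, 0,0,-3,0,0,0,0]'; python3 - <<'E'
from h import *
st();snap("wrist","w5")
E
```

```text
clock: 5.35
eef_pos: [449.7, -0.7, 52.8]
tool_rot: [-1.571, -0.001, 0.0]
force: [0.1, -0.0, -1.8]
width: 59.3
t 5.35 pos [449.7  -0.7  52.8] rpy [-1.571e+00 -1.000e-03  0.000e+00] F [ 0.1 -0.  -1.8] w 59.3
```

View pics/w5.png

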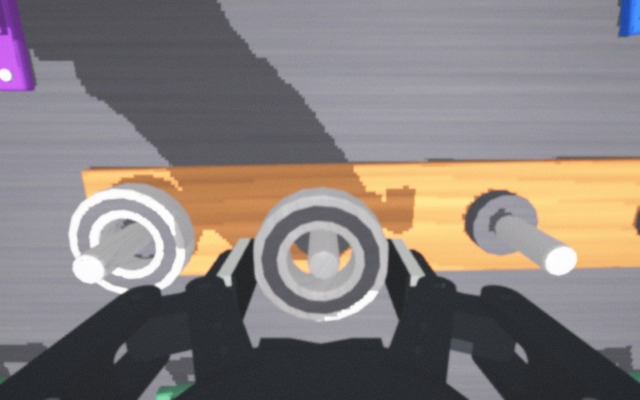

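```bash
python3 - <<'E'
from h import *
d=load("w5")
cv2.imwrite("pics/w5c.png",cv2.resize(d["img"][170:340,220:420,::-1],None,fx=3.5,fy=3.5,interpolation=cv2.INTER_CUBIC))
for v in (250,254,258): print(v,np.round(onz(d,[(321,v)],66),1))
print(np.round(proj(d,[[449.7,-.7,66],[449.7-31,-.7,66],[449.7+31,-.7,66],[449.7,-.7-31,66],[449.7,-.7+31,66]]),1))
E
```

```text
250 [[441.4  -0.6  66. ]]
254 [[443.3  -0.6  66. ]]
258 [[445.2  -0.6  66. ]]
[[320.8 267.3]
 [321.  200.2]
 [320.6 327. ]
 [251.1 267.2]
 [390.5 267.4]]
```

View pics/w5c.png

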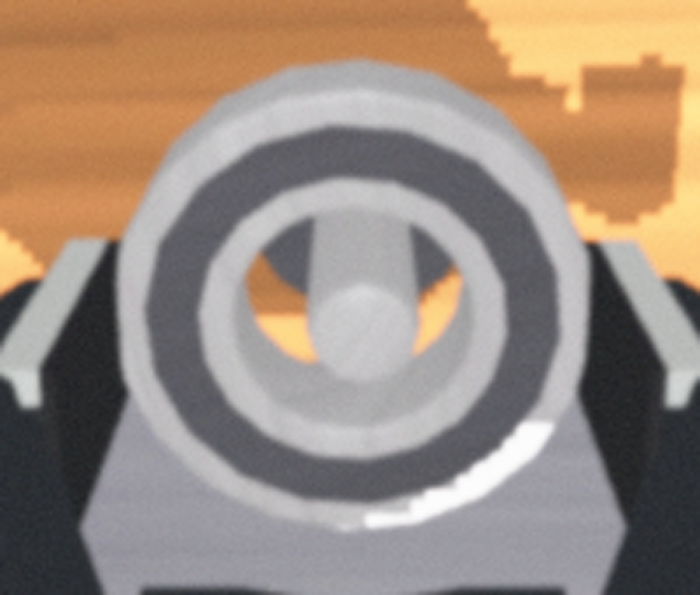

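```bash
cat >> h.py <<'E'
from scipy.optimize import least_squares
def circfit(d,ext,rad,x0):
    """ext: left u, right u, top v, bottom v of a horizontal circle -> centre xyz"""
    a=np.linspace(0,2*np.pi,181)
    def f(p):
        q=proj(d,np.c_[p[0]+rad*np.cos(a),p[1]+rad*np.sin(a),np.full(181,p[2])])
        return np.array([q[:,0].min(),q[:,0].max(),q[:,1].min(),q[:,1].max()])-ext
    r=least_squares(f,x0); print("circ",np.round(r.x,1),"res",np.round(r.fun,1)); return r.x
E
python3 - <<'E'
from h import *
d=load("w5"); circfit(d,[254.3,388.6,195.7,320],31,[447,0,62])
d=load("w3"); k=2.9
circfit(d,[120+470/k,120+707/k,150+60/k,150+279/k],31,[447,0,38])
circfit(d,[120+55/k,120+297/k,150+57/k,150+289/k],31,[447,-100,38])
E
```

```text
circ [ 4.493e+02 -4.000e-01  6.100e+01] res [-0.4  0.4  0.4 -0.5]
circ [454.    1.1  26. ] res [ 0.7 -0.7 -0.7  0.7]
circ [ 452.6 -104.7   34.8] res [-0.2  0.2  0.2 -0.2]
```

```bash
python3 -m inch '[0,0,-4,0,0,0,0, 0,0,-8,0,0,0,0, 0,0,-10.7,0,0,0,0, 0,0,-10.7,0,0,0,0, 0,4,-10.7,-1.5,0,0,0, 0,8,-10.7,-3,0,-4,0, 0,12,-10.7,-4.5,0,-8,0, 0,16,-10.7,-6,0,-10.9,0, 0,18.2,-10.7,-7,0,-10.9,0, 0,18.2,-10.7,-7,0,-10.9,0, 0,18.2,-10.7,-7,0,-10.9,0]'; python3 - <<'E'
from h import *
st();snap("wrist","w6");snap("top","top2");snap("side","side2")
d=load("top1"); 
nests("top1",[(286,149),(336,156),(382,159),(240,158)])
go(632.5,-71,100,.19)
E
```

```text
clock: 6.5
eef_pos: [629.9, -70.3, 156.8]
tool_rot: [-1.57, 0.004, 0.191]
force: [-0.2, 0.3, -1.8]
width: 59.2
t 6.5 pos [629.9 -70.3 156.8] rpy [-1.57   0.004  0.191] F [-0.2  0.3 -1.8] w 59.2
(286, 149) nest c [653.2  79.8] size [40.7 45.2] ang 1.7
(336, 156) nest c [633.8 -70.1] size [61.8 63.9] ang 10.9
(382, 159) nest c [ 631.7 -210.8] size [62.6 63.9] ang 1.7
(240, 158) nest c [623.3 218. ] size [43.3 49. ] ang 1.4
shift cm [ 0.25  5.84 -0.2 ] turn [-0.   0.1 -0.1]
```

View pics/w6.png

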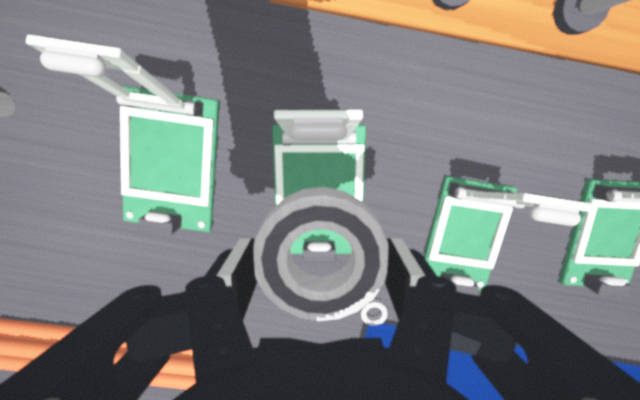

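View pics/side2.png

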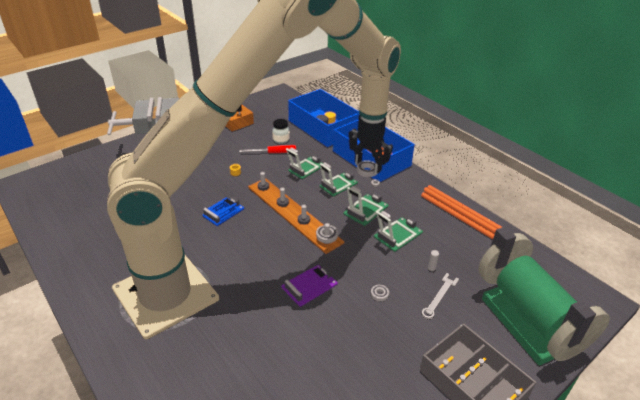

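```bash
python3 -m inch '[0,0.2,3,-0.1,0,0,0, 0,0.2,6,-0.1,0,0,0, 0,0.2,9,-0.1,0,0,0, 0,0.2,10.5,-0.1,0,0,0, 0,0.2,10.5,-0.1,0,0,0, 0,0.2,10.5,-0.1,0,0,0]'; python3 - <<'E'
from h import *
st();snap("wrist","w7")
go(632.5,-71,30,.19)
E
```

```text
clock: 7.25
eef_pos: [634.0, -70.6, 55.2]
tool_rot: [-1.571, -0.001, 0.191]
force: [0.4, 0.2, -1.7]
width: 59.2
t 7.25 pos [634.  -70.6  55.2] rpy [-1.571e+00 -1.000e-03  1.910e-01] F [ 0.4  0.2 -1.7] w 59.2
shift cm [-0.21  2.58  0.01] turn [0.  0.1 0.1]
```

View pics/w7.png

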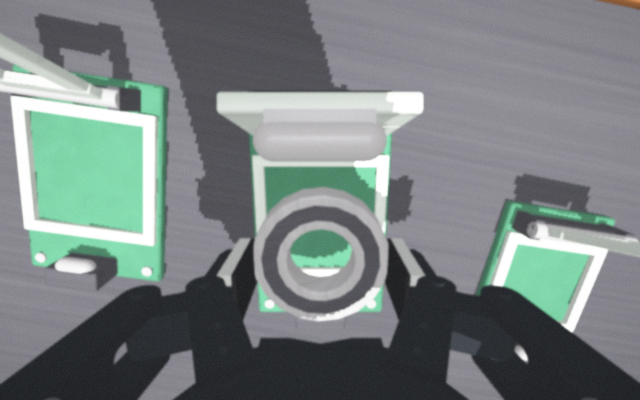

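```bash
python3 - <<'E'
from h import *
d=load("w7")
cv2.imwrite("pics/w7c.png",cv2.resize(d["img"][140:330,230:410,::-1],None,fx=3.1,fy=3.1,interpolation=cv2.INTER_CUBIC))
E
```

```text
(no output)
```

View pics/w7c.png

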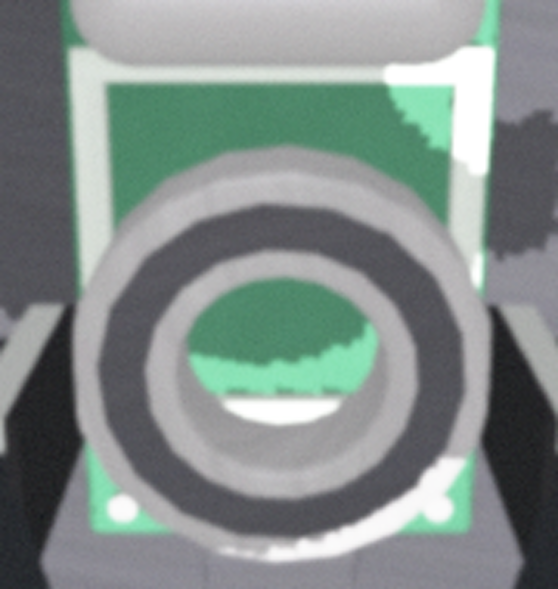

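```bash
python3 - <<'E'
from h import *
d=load("w7"); s=ctrl.read_state(); R=Ro.from_euler("xyz",s["tool_rot"]).as_matrix(); p=s["eef_pos"]
T=lambda X: np.round((np.atleast_2d(X)-p)@R,1)
print("rear inner",T(onz(d,[(264.5,167.1),(376.8,167.1)],12)))
print("front inner",T(onz(d,[(321,268.4)],8)))
k=3.1; c=circfit(d,[230+75/k,230+490/k,140+172/k,140+562/k],31,[632,-71,65]); print(T(c))
E
```

```text
rear inner [[-35.7  43.7 -32.4]
 [-35.8  43.7  33.3]]
front inner [[31.8 47.9  0.8]]
circ [633.4 -70.2  64. ] res [-0.9  0.9  1.  -1.1]
[[-1.  -8.2  0.6]]
```

```bash
python3 -m inch '[0,-0.1,1.5,0,0,0,0, 0,-0.1,3,0,0,0,0, 0,-0.1,3.6,0,0,0,0, 0,-0.1,3.8,0,0,0,0, 0,-0.1,3.8,0,0,0,0]';python3 -m inch '[0,0,0.1,0,0,0,0, 0,0,0.2,0,0,0,0, 0,0,0.2,0,0,0,0]'
```

```text
clock: 7.8
eef_pos: [632.3, -71.1, 15.7]
tool_rot: [-1.57, 0.001, 0.191]
force: [0.9, 0.5, -3.1]
width: 59.3
clock: 8.1
eef_pos: [632.7, -71.2, 14.5]
tool_rot: [-1.571, -0.0, 0.191]
force: [-1.3, -0.1, -1.7]
width: 59.8
```

```bash
python3 -m inch '[0,0,0.1,0,0,0,0, 0,0,0.2,0,0,0,0, 0,0,0.2,0,0,0,0]';python3 -m inch '[0,0,0.1,0,0,0,0, 0,0,0.2,0,0,0,0, 0,0,0.2,0,0,0,0]';python3 -m inch '[0,0,0.1,0,0,0,0, 0,0,0.2,0,0,0,0, 0,0,0.2,0,0,0,0]'; python3 - <<'E'
from h import *
snap("wrist","w8")
E
```

```text
clock: 8.4
eef_pos: [632.4, -71.2, 12.2]
tool_rot: [-1.571, 0.0, 0.191]
force: [0.0, -0.1, -2.1]
width: 59.5
clock: 8.7
eef_pos: [632.6, -71.2, 11.0]
tool_rot: [-1.571, -0.0, 0.191]
force: [-1.8, 0.1, 4.4]
width: 59.4
clock: 9.0
eef_pos: [632.6, -71.2, 10.9]
tool_rot: [-1.572, -0.0, 0.191]
force: [-6.4, 0.1, 16.4]
width: 59.1
```

View pics/w8.png

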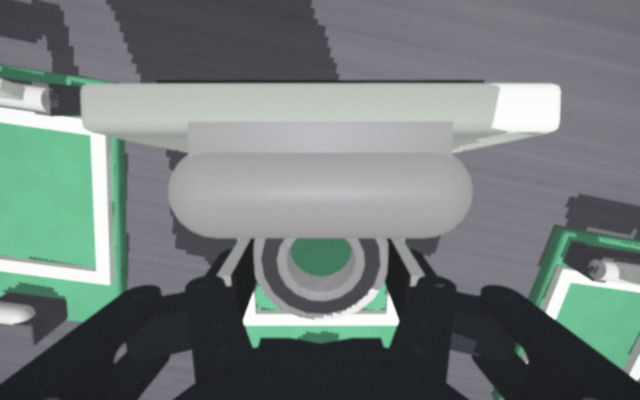

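```bash
python3 -m inch '[0,0,-0.3,0,0,0,0, 0.9,0,-0.3,0,0,0,0, 1,0,-0.3,0,0,0,0, 1,0,-0.4,0,0,0,0, 1,0,-0.4,0,0,0,0, 1,0,-2,0,0,0,0, 1,0,-5,0,0,0,0, 1,0,-9,0,0,0,0, 1,0,-14,0,0,0,0, 1,0,-14,0,0,0,0]'; python3 - <<'E'
from h import *
st();snap("wrist","w9")
E
```

```text
clock: 10.05
eef_pos: [637.5, -70.4, 156.5]
tool_rot: [-1.573, -0.014, 0.191]
force: [0.1, 0.5, 0.2]
width: 85.3
t 10.05 pos [637.5 -70.4 156.5] rpy [-1.573 -0.014  0.191] F [0.1 0.5 0.2] w 85.3
```

View pics/w9.png

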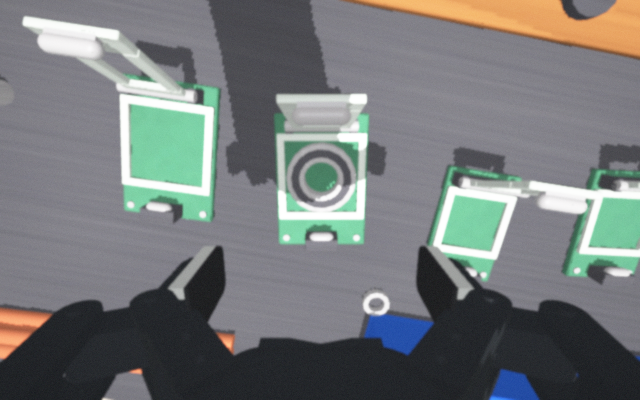

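```bash
python3 -m inch '[0,-4,0,0,0,0,0, 0,-8,0,0,0,0,0, 0,-11.3,0,0,0,0,0, 0,-11.3,0,0,0,0,0, 0,-11.3,2,0,0,0,0, 0,-11.3,4,0,0,0,0, 0,-11.3,5.1,0,0,0,0, 0,-11.3,5.1,0,0,0,0, 0,-11.3,5.1,0,0,0,0]'; python3 - <<'E'
from h import *
s=st();snap("wrist","w10")
y=.19;O=np.array([632,-71]);v=s["eef_pos"][:2]-O;print("case xy",v@[np.cos(y),np.sin(y)],v@[-np.sin(y),np.cos(y)])
E
```

```text
clock: 11.0
eef_pos: [521.9, -92.3, 97.4]
tool_rot: [-1.57, -0.0, 0.191]
force: [0.2, -0.0, -0.3]
width: 0.4
t 11.0 pos [521.9 -92.3  97.4] rpy [-1.57  -0.     0.191] F [ 0.2 -0.  -0.3] w 0.4
case xy -112.15455150654208 -0.1476541139234653
```

View pics/w10.png

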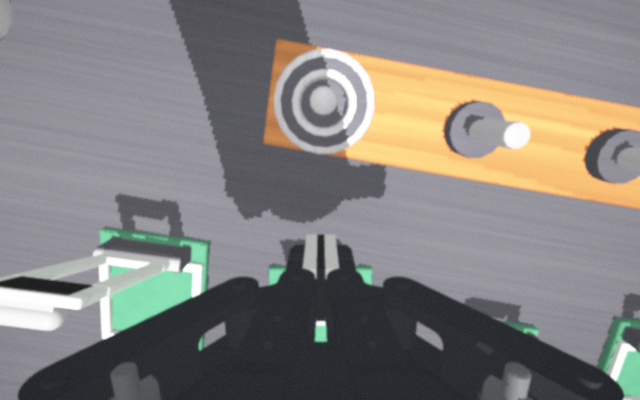

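```bash
python3 -m inch '[0,0,-0.7,0,0,0,0, 0,1.5,-0.7,0,0,0,0, 0,2.5,-0.7,0,0,0,0, 0,3.5,-0.7,0,0,0,0, 0,4.5,-0.7,0,0,0,0, 0,5.5,-0.7,0,0,0,0, 0,6.5,-0.7,0,0,0,0, 0,7.5,-0.7,0,0,0,0, 0,8.3,-0.7,0,0,0,0, 0,8.3,-0.7,0,0,0,0]'; python3 - <<'E'
from h import *
s=st();snap("wrist","w11");snap("side","side3")
d=load("side3");cv2.imwrite("pics/s3c.png",cv2.resize(d["img"][120:300,280:460,::-1],None,fx=3.3,fy=3.3))
E
```

```text
clock: 12.05
eef_pos: [604.6, -76.2, 104.3]
tool_rot: [-1.57, -0.002, 0.191]
force: [-0.4, 0.5, 0.4]
width: -0.1
t 12.05 pos [604.6 -76.2 104.3] rpy [-1.57  -0.002  0.191] F [-0.4  0.5  0.4] w -0.1
```

View pics/s3c.png

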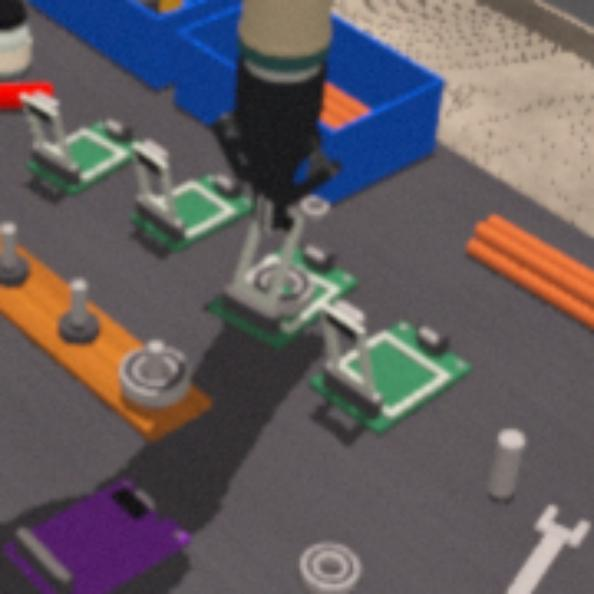

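```bash
python3 -m inch '[0,1.5,0,0,0,0,0, 0,3,0,0,0,0,0, 0,4.5,0,0,0,0,0, 0,6,0,0,0,0,0, 0,6.5,0,0,0,0,0, 0,6.5,0,0,0,0,0, 0,6.5,0,0,0,0,0]'; python3 - <<'E'
from h import *
s=st();snap("wrist","w11");snap("side","side3")
d=load("side3");cv2.imwrite("pics/s3c.png",cv2.resize(d["img"][120:300,280:460,::-1],None,fx=3.3,fy=3.3))
y=.19;O=np.array([632,-71]);v=s["eef_pos"][:2]-O;print("case xy",v@[np.cos(y),np.sin(y)],v@[-np.sin(y),np.cos(y)])
E
```

```text
clock: 12.85
eef_pos: [665.9, -64.8, 104.1]
tool_rot: [-1.571, 0.001, 0.191]
force: [-1.0, -0.4, -0.7]
width: -0.0
t 12.85 pos [665.9 -64.8 104.1] rpy [-1.571e+00  1.000e-03  1.910e-01] F [-1.  -0.4 -0.7] w -0.0
case xy 34.42748608574001 -0.348164963843261
```

View pics/s3c.png

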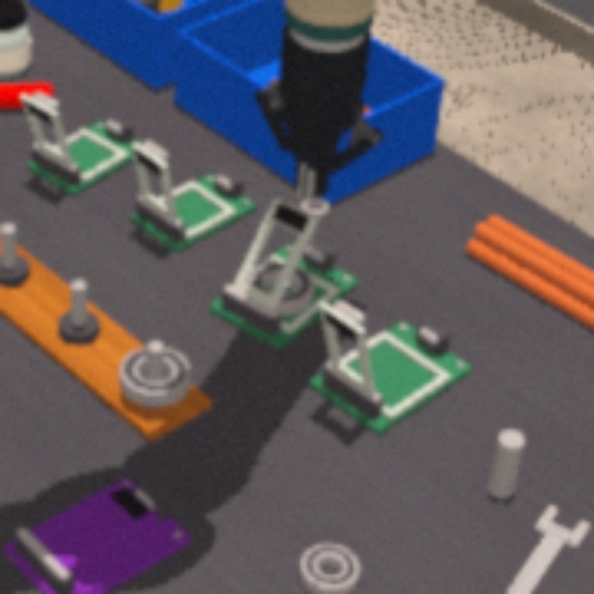

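View pics/w11.png

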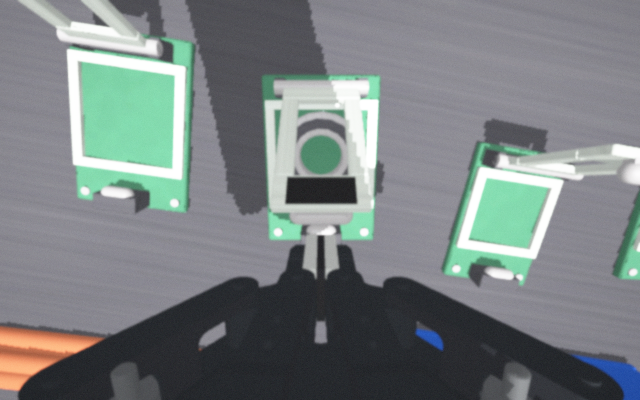

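```bash
python3 -m inch '[0,0.3,0,0,0,0,0, 0,0.3,0,0,0,0,0, 0,0.3,0,0,0,0,0, 0,0.3,0,0,0,0,0, 0,0.3,0,0,0,0,0, 0,0.3,0,0,0,0,0, 0,0.3,0,0,0,0,0, 0,0.3,0,0,0,0,0]'; python3 - <<'E'
from h import *
s=st();snap("wrist","w12")
y=.19;O=np.array([632,-71]);v=s["eef_pos"][:2]-O;print("case xy",v@[np.cos(y),np.sin(y)],v@[-np.sin(y),np.cos(y)])
E
```

```text
clock: 13.75
eef_pos: [669.8, -63.9, 104.3]
tool_rot: [-1.571, 0.0, 0.191]
force: [0.3, 0.0, -0.1]
width: -0.1
t 13.75 pos [669.8 -63.9 104.3] rpy [-1.571  0.     0.191] F [ 0.3  0.  -0.1] w -0.1
case xy 38.448651581575376 -0.19525694739680569
```

View pics/w12.png

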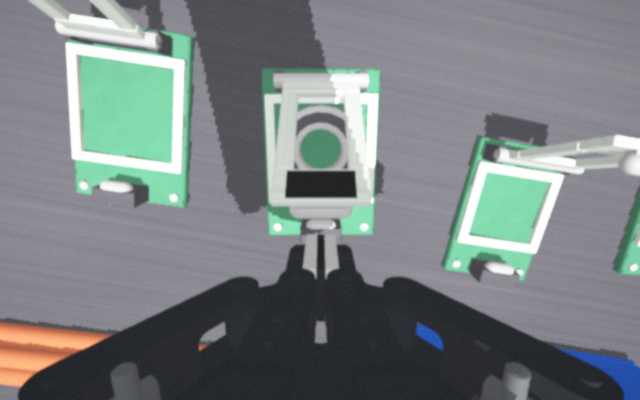

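```bash
python3 -m inch '[0,0,2.5,0,0,0,0, 0,0,5,0,0,0,0, 0,0,6,0,0,0,0, 0,0,6.4,0,0,0,0, 0,0,6.8,0,0,0,0, 0,0,7.1,0,0,0,0, 0,0,7.1,0,0,0,0]'; python3 -m inch '[0,0,0.2,0,0,0,0, 0,0,0.4,0,0,0,0, 0,0,0.6,0,0,0,0, 0,0,0.6,0,0,0,0]'
```

```text
clock: 14.5
eef_pos: [670.1, -63.9, 33.7]
tool_rot: [-1.571, -0.001, 0.191]
force: [0.5, -0.4, 1.3]
width: -0.2
clock: 14.9
eef_pos: [674.1, -63.2, 29.4]
tool_rot: [-1.571, -0.009, 0.191]
force: [6.8, 1.6, 4.5]
width: -0.0
```

```bash
python3 -m inch '[0,-0.2,0.2,0,0,0,0, 0,-0.2,0.4,0,0,0,0, 0,-0.2,0.4,0,0,0,0]'; python3 - <<'E'
from h import *
snap("wrist","w13");snap("side","side4")
d=load("side4");cv2.imwrite("pics/s4c.png",cv2.resize(d["img"][120:300,280:460,::-1],None,fx=3.3,fy=3.3))
E
```

```text
clock: 15.2
eef_pos: [675.2, -63.0, 28.3]
tool_rot: [-1.572, -0.015, 0.191]
force: [8.1, 1.6, 15.5]
width: 0.0
```

View pics/w13.png

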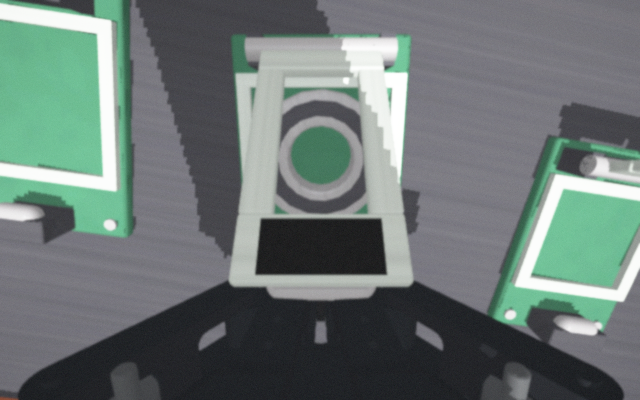

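View pics/s4c.png

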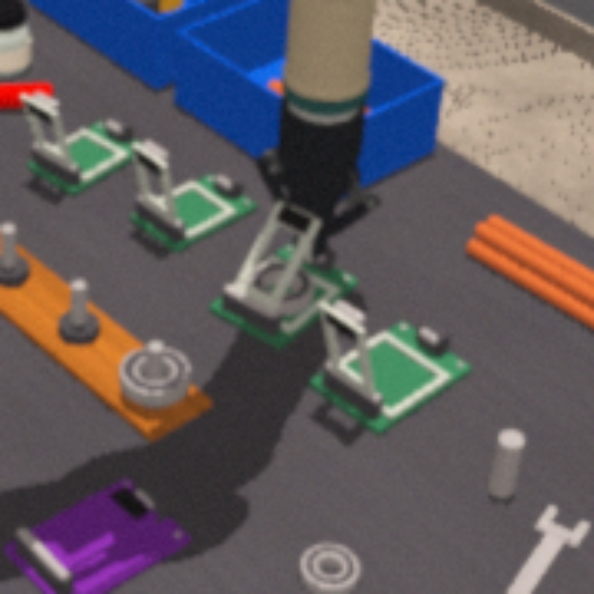

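```bash
python3 -m inch '[0,0.1,-1,0,0,0,0, 0,0.3,-1.8,0,0,0,0, 0,2,-2,0,0,0,0, 0,4,-2,0,0,0,0, 0,6,-2,0,0,0,0, 0,6,-2,0,0,0,0, 0,6,-2,0,0,0,0, 0,6,-2,0,0,0,0, 0,6,-2,0,0,0,0, 0,6,-2,0,0,0,0, 0,6,-2,0,0,0,0]'; python3 - <<'E'
from h import *
snap("wrist","w14");snap("side","side5")
d=load("side5");cv2.imwrite("pics/s5c.png",cv2.resize(d["img"][120:300,280:460,::-1],None,fx=3.3,fy=3.3))
E
```

```text
clock: 16.4
eef_pos: [726.4, -53.2, 43.4]
tool_rot: [-1.571, 0.0, 0.191]
force: [-0.4, 0.4, 0.1]
width: -0.2
```

View pics/s5c.png

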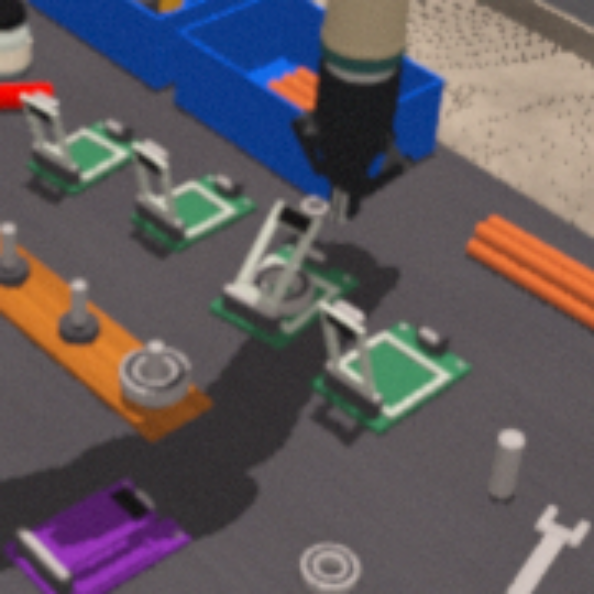

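View pics/w14.png

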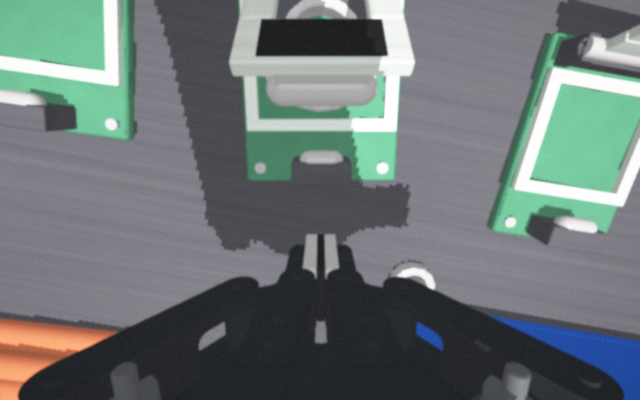

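```bash
python3 -m inch '[0,0,-4,0,0,0,0, 0,0,-8,0,0,0,0, 0,0,-10.7,0,0,0,0, 0,0,-10.7,0,0,0,0, 0,-4,-10.7,0,0,0,0, 0,-8,-10.7,0,0,0,0, 0,-10,-10.7,0,0,0,0, 0,-10,-10.7,0,0,0,0, 0,-10,-10.7,0,0,0,0]'; python3 - <<'E'
from h import *
s=st()
y=.19;O=np.array([632,-71]);v=s["eef_pos"][:2]-O;print("case xy",v@[np.cos(y),np.sin(y)],v@[-np.sin(y),np.cos(y)])
d=load("side5")
# cover front edge angle: intersect ray of tab front mid with case plane y=0
for uv in [(280+303/3.3,120+218/3.3),(280+318/3.3,120+205/3.3)]:
    c,r=ray(d,[uv]); r=r[0]; n=np.array([-np.sin(y),np.cos(y),0]); k=-((c-np.array([632,-71,0]))@n)/(r@n); X=c+k*r; w=X-np.array([632,-71,0]); cx=w[:2]@[np.cos(y),np.sin(y)]; print(cx,X[2],np.degrees(np.arctan2(X[2]-28,cx+47)),np.hypot(X[2]-28,cx+47))
E
```

```text
clock: 17.4
eef_pos: [629.0, -72.1, 150.2]
tool_rot: [-1.571, -0.001, 0.191]
force: [0.1, -0.8, 0.3]
width: -0.0
t 17.4 pos [629.  -72.1 150.2] rpy [-1.571e+00 -1.000e-03  1.910e-01] F [ 0.1 -0.8  0.3] w -0.0
case xy -3.1960192817774824 -0.5442774729925534
32.256473176506 80.69380554321674 33.618016492067966 95.17471136286443
55.89447010097816 82.40847190002523 27.868961779900655 116.39395943027682
```

```bash
python3 -m inch '[0,2.3,3,0,0,0,0, 0,2.3,5,0,0,0,0, 0,2.5,6.5,0,0,0,0, 0,2.8,7.5,0,0,0,0, 0,3.1,8.5,0,0,0,0, 0,3.3,9.2,0,0,0,0, 0,3.3,9.2,0,0,0,0]'; python3 - <<'E'
from h import *
s=st();snap("side","side6")
d=load("side6");cv2.imwrite("pics/s6c.png",cv2.resize(d["img"][120:300,280:460,::-1],None,fx=3.3,fy=3.3))
E
```

```text
clock: 18.1
eef_pos: [660.9, -65.6, 57.5]
tool_rot: [-1.57, 0.001, 0.191]
force: [0.4, 0.1, -0.4]
width: 0.2
t 18.1 pos [660.9 -65.6  57.5] rpy [-1.57e+00  1.00e-03  1.91e-01] F [ 0.4  0.1 -0.4] w 0.2
```

View pics/s6c.png

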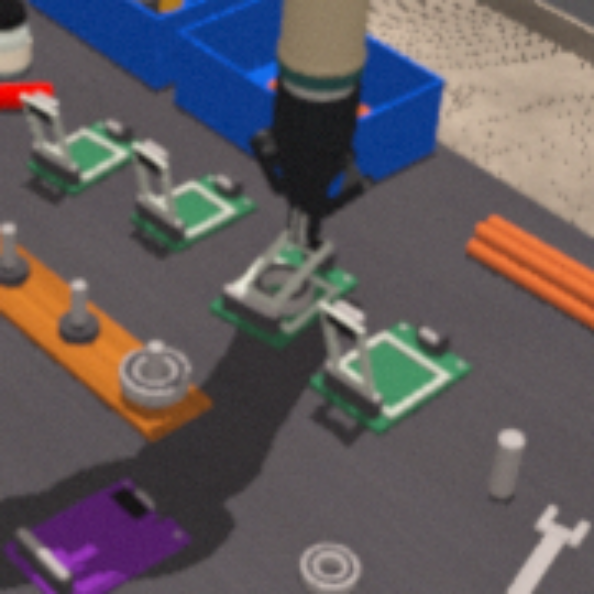

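```bash
python3 -m inch '[0,0.5,0.8,0,0,0,0, 0,0.7,1.5,0,0,0,0, 0,0.8,2,0,0,0,0, 0,0.8,2.3,0,0,0,0, 0,0.8,2.5,0,0,0,0, 0,0.8,2.6,0,0,0,0, 0,0.8,2.6,0,0,0,0]'; python3 -m inch '[0,0,0.1,0,0,0,0, 0,0,0.2,0,0,0,0, 0,0,0.3,0,0,0,0, 0,0,0.3,0,0,0,0]'
```

```text
clock: 18.85
eef_pos: [668.7, -64.2, 32.0]
tool_rot: [-1.571, 0.0, 0.191]
force: [-0.2, -0.3, 0.3]
width: 0.2
clock: 19.25
eef_pos: [668.4, -64.2, 30.3]
tool_rot: [-1.571, 0.001, 0.191]
force: [-3.7, -0.5, 8.0]
width: 0.0
```

```bash
python3 - <<'E'
from h import *
s=st();snap("side","side7");snap("wrist","w15")
d=load("side7");cv2.imwrite("pics/s7c.png",cv2.resize(d["img"][120:300,280:460,::-1],None,fx=3.3,fy=3.3))
E
```

```text
t 19.25 pos [668.4 -64.2  30.3] rpy [-1.571e+00  1.000e-03  1.910e-01] F [-3.7 -0.5  8. ] w 0.0
```

View pics/s7c.png

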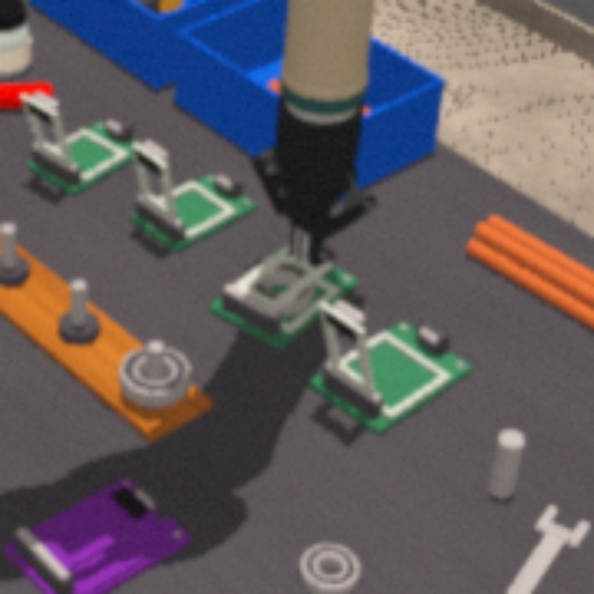

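View pics/w15.png

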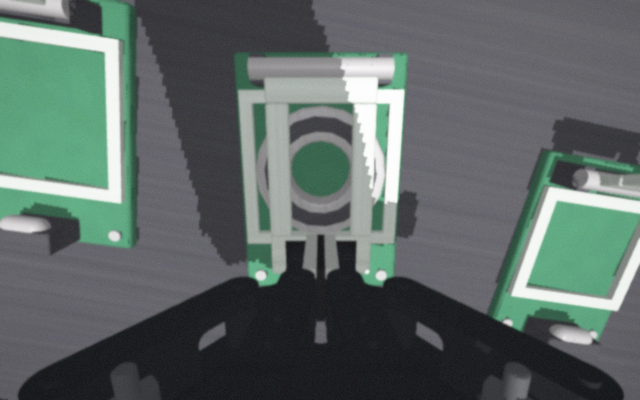

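```bash
python3 -m inch '[0,0,0.2,0,0,0,0, 0,0,0.3,0,0,0,0, 0,0,0.4,0,0,0,0, 0,0,0.4,0,0,0,0]';python3 -m inch '[0,0,-0.6,0,0,0,0, 0,0,-2,0,0,0,0, 0,0,-5,0,0,0,0, 0,0,-8,0,0,0,0, 0,0,-12,0,0,0,0, 0,-5,-12,0,0,0,0, 0,-5,-12,0,0,0,0]'; python3 - <<'E'
from h import *
s=st();snap("side","side8");snap("wrist","w16")
d=load("side8");cv2.imwrite("pics/s8c.png",cv2.resize(d["img"][160:260,300:420,::-1],None,fx=5,fy=5,interpolation=cv2.INTER_CUBIC))
E
```

```text
clock: 19.75
eef_pos: [668.5, -64.2, 29.4]
tool_rot: [-1.572, 0.001, 0.191]
force: [-9.1, -1.0, 26.4]
width: 0.0
clock: 20.45
eef_pos: [610.3, -75.2, 144.4]
tool_rot: [-1.571, 0.013, 0.192]
force: [-0.3, -0.9, -0.7]
width: -0.1
t 20.45 pos [610.3 -75.2 144.4] rpy [-1.571  0.013  0.192] F [-0.3 -0.9 -0.7] w -0.1
```

View pics/s8c.png

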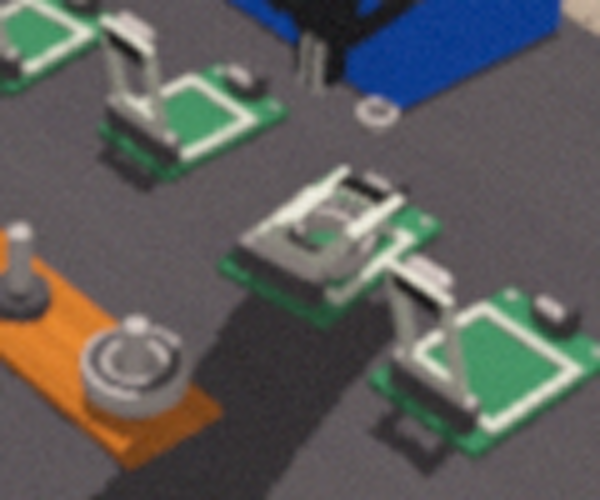

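View pics/w16.png

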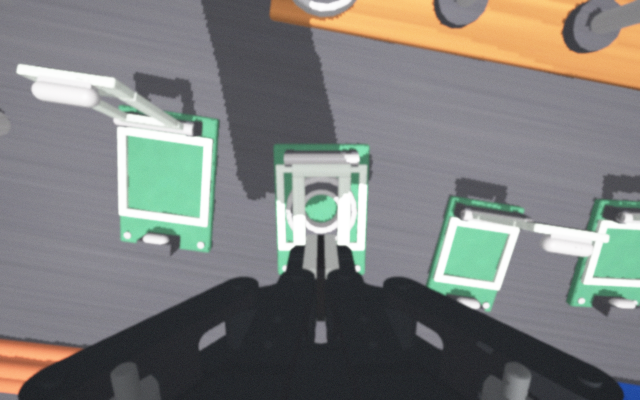

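```bash
python3 - <<'E'
from h import *
go(450,-103,120,0)
E
```

```text
shift cm [-17.02   2.57   0.38] turn [ 0.  10.9 -0.1]
```

```bash
python3 -m inch '[1,-5,0,0.1,0,0,0, 1,-9,0,0.2,0,4,0, 1,-13,0,0.3,0,8,0, 1,-17,2.5,0.4,0,10.9,0, 1,-17,2.5,0.4,0,10.9,0, 1,-17,2.5,0.4,0,10.9,0, 1,-17,2.5,0.4,0,10.9,0]'; python3 - <<'E'
from h import *
s=st();d=snap("wrist","w17");go(450,-103,23,0)
cv2.imwrite("pics/w17c.png",cv2.resize(d["img"][120:300,220:420,::-1],None,fx=3.3,fy=3.3,interpolation=cv2.INTER_CUBIC))
E
```

```text
clock: 21.25
eef_pos: [454.8, -101.6, 120.7]
tool_rot: [-1.57, -0.003, 0.001]
force: [0.7, 1.0, -0.2]
width: 85.2
t 21.25 pos [ 454.8 -101.6  120.7] rpy [-1.57e+00 -3.00e-03  1.00e-03] F [ 0.7  1.  -0.2] w 85.2
shift cm [-0.51  9.77 -0.15] turn [-0.   0.1  0.2]
```

View pics/w17c.png

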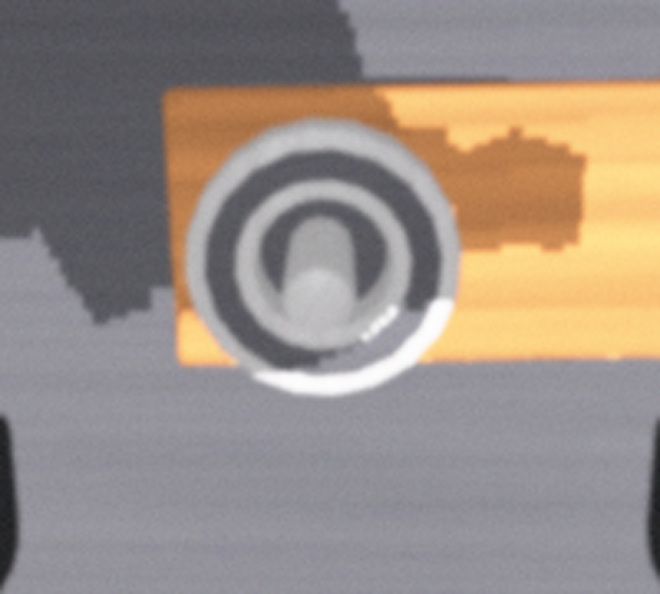

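View pics/w17.png

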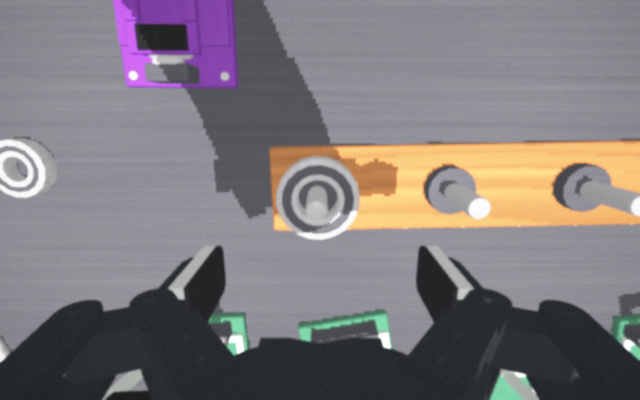

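```bash
python3 - <<'E'
from h import *
print(np.round(onz(load("w17"),[(317.6,199.4)],38),1),np.round(onz(load("w3"),[(322.8,207)],38),1));go(450,-103,22,0)
E
```

```text
[[ 450.7 -103.7   38. ]] [[448.2   0.9  38. ]]
shift cm [-0.51  9.87 -0.15] turn [-0.   0.1  0.2]
```

```bash
python3 -m inch '[1,-0.4,3.5,-0.2,0,0,0, 1,-0.4,6,-0.2,0,0,0, 1,-0.4,8,-0.2,0,0,0, 1,-0.4,9.8,-0.2,0,0,0, 1,-0.4,9.8,-0.2,0,0,0, 1,-0.4,9.8,-0.2,0,0,0, 0.4,-0.4,9.8,-0.2,0,0,0, 0.4,-0.4,9.8,-0.2,0,0,0, 0,-0.4,9.8,-0.2,0,0,0, 0,-0.4,9.8,-0.2,0,0,0, 0,-0.4,9.8,-0.2,0,0,0, 0,-0.4,9.8,-0.2,0,0,0]'; python3 -m inch '[0,0,-0.5,0,0,0,0, 0,0,-1.5,0,0,0,0, 0,0,-3,0,0,0,0, 0,0,-3,0,0,0,0, 0,0,-3,0,0,0,0]'; python3 - <<'E'
from h import *
s=st();snap("wrist","w18")
E
```

```text
clock: 22.5
eef_pos: [449.0, -104.1, 23.9]
tool_rot: [-1.571, -0.003, 0.001]
force: [-1.5, 0.6, 10.9]
width: 58.9
clock: 23.0
eef_pos: [448.3, -104.3, 52.7]
tool_rot: [-1.571, -0.001, -0.0]
force: [-0.3, 0.0, -2.3]
width: 58.3
t 23.0 pos [ 448.3 -104.3   52.7] rpy [-1.571e+00 -1.000e-03 -0.000e+00] F [-0.3  0.  -2.3] w 58.3
```

View pics/w18.png

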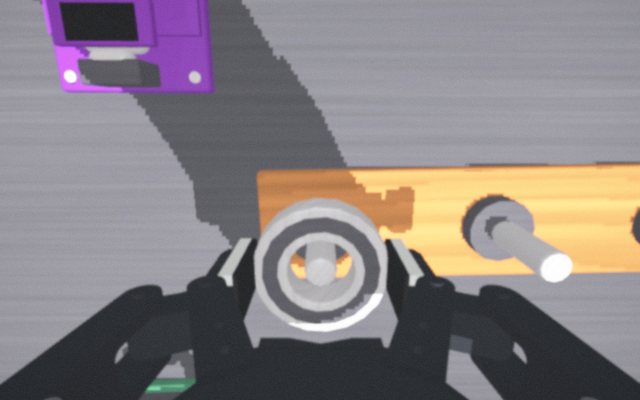

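```bash
python3 -m inch '[0,0,-4,0,0,0,0, 0,0,-8,0,0,0,0, 0,0,-10.7,0,0,0,0, 0,0,-10.7,0,0,0,0, 0,3,-10.7,-2.5,0,0,0, 0,6,-10.7,-5,0,-1.5,0, 0,9.5,-10.7,-7.5,0,-2.6,0, 0,13.5,-10.7,-10,0,-2.6,0, 0,18,-10.7,-10.7,0,-2.6,0, 0,18,-10.7,-10.7,0,-2.6,0, 0,18,-10.7,-10.7,0,-2.6,0]'; python3 - <<'E'
from h import *
st();snap("wrist","w19")
go(628,-211.3,53,.045)
E
```

```text
clock: 24.15
eef_pos: [627.4, -210.0, 156.3]
tool_rot: [-1.569, 0.004, 0.047]
force: [-0.3, -0.7, -2.3]
width: 58.6
t 24.15 pos [ 627.4 -210.   156.3] rpy [-1.569  0.004  0.047] F [-0.3 -0.7 -2.3] w 58.6
shift cm [ 0.19 10.38 -0.15] turn [-0.1  0.1 -0.3]
```

View pics/w19.png

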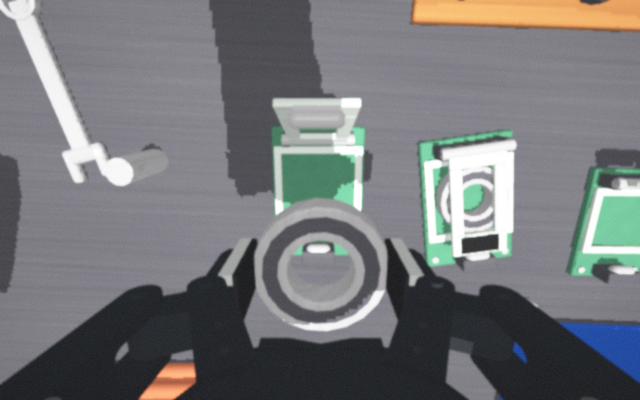

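```bash
python3 -m inch '[0,0.1,3,-0.1,0,0,0, 0,0.1,6,-0.1,0,0,0, 0,0.1,9,-0.1,0,0,0, 0,0.1,10.2,-0.1,0,0,0, 0,0.1,10.2,-0.1,0,0,0, 0,0.1,10.2,-0.1,0,0,0]'; python3 - <<'E'
from h import *
st();d=snap("wrist","w20")
cv2.imwrite("pics/w20c.png",cv2.resize(d["img"][140:340,230:410,::-1],None,fx=2.9,fy=2.9,interpolation=cv2.INTER_CUBIC))
E
```

```text
clock: 24.8
eef_pos: [629.5, -211.7, 58.2]
tool_rot: [-1.571, -0.001, 0.046]
force: [-0.8, -0.2, -0.5]
width: 58.9
t 24.8 pos [ 629.5 -211.7   58.2] rpy [-1.571e+00 -1.000e-03  4.600e-02] F [-0.8 -0.2 -0.5] w 58.9
```

View pics/w20c.png

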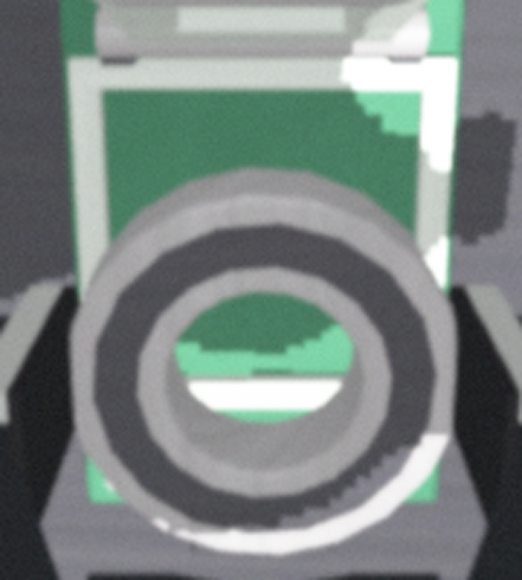

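```bash
python3 - <<'E'
from h import *
d=load("w20"); s=ctrl.read_state(); R=Ro.from_euler("xyz",s["tool_rot"]).as_matrix(); p=s["eef_pos"]
T=lambda X: np.round((np.atleast_2d(X)-p)@R,1)
print("rear inner",T(onz(d,[(265.5,171),(375.5,171)],12)))
print("front inner",T(onz(d,[(321,270)],8)))
k=2.9; c=circfit(d,[230+72/k,230+457/k,140+195/k,140+552/k],31,[632,-211,65]); print(T(c))
E
```

```text
rear inner [[-32.8  46.8 -32.7]
 [-33.   46.8  33. ]]
front inner [[34.5 50.9  0.6]]
circ [ 634.3 -211.2   66.9] res [-0.8  0.8  0.8 -0.9]
[[ 4.3 -8.1  0.5]]
```

```bash
python3 -m inch '[0,-0.3,1.5,0,0,0,0, 0,-0.3,3,0,0,0,0, 0,-0.3,3.8,0,0,0,0, 0,-0.3,4.1,0,0,0,0, 0,-0.3,4.1,0,0,0,0]';python3 -m inch '[0,0,0.1,0,0,0,0, 0,0,0.2,0,0,0,0, 0,0,0.2,0,0,0,0]';python3 -m inch '[0,0,0.1,0,0,0,0, 0,0,0.2,0,0,0,0, 0,0,0.2,0,0,0,0]'
```

```text
clock: 25.35
eef_pos: [625.8, -211.7, 15.4]
tool_rot: [-1.57, 0.001, 0.046]
force: [-0.5, 0.1, -2.5]
width: 58.5
clock: 25.65
eef_pos: [626.4, -212.0, 14.5]
tool_rot: [-1.571, -0.0, 0.046]
force: [1.6, -0.0, -1.9]
width: 58.7
clock: 25.95
eef_pos: [626.1, -212.0, 12.2]
tool_rot: [-1.571, 0.0, 0.046]
force: [1.0, -0.1, -1.6]
width: 58.6
```

```bash
python3 -m inch '[0,0,0.1,0,0,0,0, 0,0,0.2,0,0,0,0, 0,0,0.2,0,0,0,0]';python3 -m inch '[0,0,0.1,0,0,0,0, 0,0,0.2,0,0,0,0, 0,0,0.2,0,0,0,0]'; python3 - <<'E'
from h import *
snap("wrist","w21")
E
```

```text
clock: 26.25
eef_pos: [626.2, -212.0, 10.2]
tool_rot: [-1.571, 0.0, 0.046]
force: [0.8, 0.1, -2.7]
width: 58.8
clock: 26.55
eef_pos: [626.2, -212.0, 10.1]
tool_rot: [-1.571, 0.0, 0.046]
force: [-3.4, 0.9, 10.4]
width: 58.3
```

View pics/w21.png

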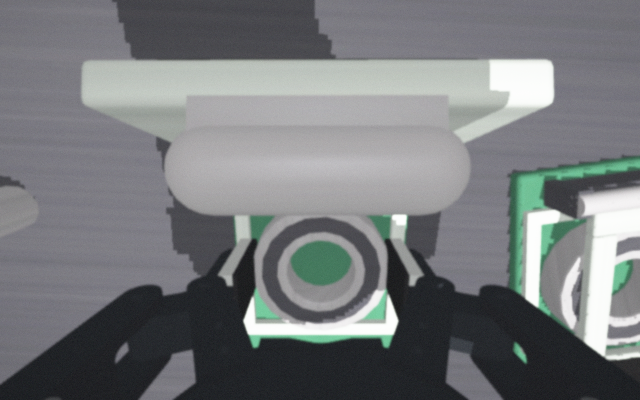

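Contact at z = 10, which is the nest floor (on the rim it would be 14), and the bearing ring at (320,270) sits inside the rim. Release it.

```bash
python3 -m inch '[0,0,-0.2,0,0,0,0, 0.9,0,-0.2,0,0,0,0, 1,0,-0.2,0,0,0,0, 1,0,-0.3,0,0,0,0, 1,0,-0.3,0,0,0,0, 1,0,-2,0,0,0,0, 1,0,-5,0,0,0,0, 1,0,-9,0,0,0,0, 1,0,-13.5,0,0,0,0, 1,0,-13.5,0,0,0,0]'; python3 - <<'E'
from h import *
s=st();snap("wrist","w22")
y=.046;O=np.array([630.5,-211.5]);v=s["eef_pos"][:2]-O;print("case xy",v@[np.cos(y),np.sin(y)],v@[-np.sin(y),np.cos(y)])
E
```

```text
clock: 27.6
eef_pos: [631.0, -212.2, 151.5]
tool_rot: [-1.574, -0.013, 0.046]
force: [1.8, 0.5, -0.9]
width: 85.6
t 27.6 pos [ 631.  -212.2  151.5] rpy [-1.574 -0.013  0.046] F [ 1.8  0.5 -0.9] w 85.6
case xy 0.49870823336067865 -0.7703613893007882
```

View pics/w22.png

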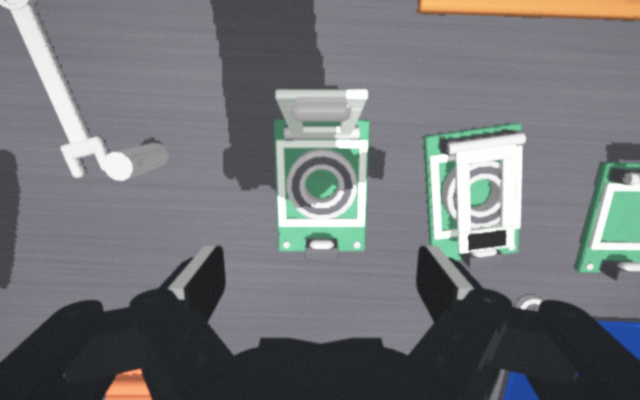

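```bash
python3 -m inch '[0,-4,0,0,0,0,0, 0,-8,0,0,0,0,0, 0,-10.8,0,0,0,0,0, 0,-10.8,0,0,0,0,0, 0,-10.8,2,0,0,0,0, 0,-10.8,3.8,0,0,0,0, 0,-10.8,3.8,0,0,0,0, 0,-10.8,3.8,0,0,0,0]'; python3 - <<'E'
from h import *
s=st()
y=.046;O=np.array([630.5,-211.5]);v=s["eef_pos"][:2]-O;print("case xy",v@[np.cos(y),np.sin(y)],v@[-np.sin(y),np.cos(y)])
E
```

```text
clock: 28.45
eef_pos: [518.7, -216.6, 105.2]
tool_rot: [-1.57, 0.0, 0.047]
force: [-0.1, -0.4, -0.3]
width: 0.2
t 28.45 pos [ 518.7 -216.6  105.2] rpy [-1.57   0.     0.047] F [-0.1 -0.4 -0.3] w 0.2
case xy -111.8873319455942 0.08415233943947144
```

```bash
python3 -m inch '[0,1.5,0,0,0,0,0, 0,3,0,0,0,0,0, 0,4.5,0,0,0,0,0, 0,6,0,0,0,0,0, 0,7.5,0,0,0,0,0, 0,9,0,0,0,0,0, 0,10.5,0,0,0,0,0, 0,11.5,0.2,0,0,0,0, 0,12.3,1,0,0,0,0, 0,13.2,2,0,0,0,0, 0,13.9,3.2,0,0,0,0, 0,14.3,4.2,0,0,0,0]';  python3 -m inch '[0,0.4,1,0,0,0,0, 0,0.7,2,0,0,0,0, 0,0.7,2.8,0,0,0,0, 0,0.7,2.8,0,0,0,0]'; python3 - <<'E'
from h import *
s=st();d=snap("side","side9")
cv2.imwrite("pics/s9c.png",cv2.resize(d["img"][160:280,330:450,::-1],None,fx=5,fy=5,interpolation=cv2.INTER_CUBIC))
y=.046;O=np.array([630.5,-211.5]);v=s["eef_pos"][:2]-O;print("case xy",v@[np.cos(y),np.sin(y)],v@[-np.sin(y),np.cos(y)])
E
```

```text
clock: 29.65
eef_pos: [660.4, -210.3, 61.3]
tool_rot: [-1.57, 0.003, 0.046]
force: [-0.3, -0.6, 0.3]
width: 0.0
clock: 30.05
eef_pos: [667.2, -209.9, 33.8]
tool_rot: [-1.57, 0.002, 0.046]
force: [-0.4, 0.0, 0.2]
width: 0.2
t 30.05 pos [ 667.2 -209.9   33.8] rpy [-1.57   0.002  0.046] F [-0.4  0.   0.2] w 0.2
case xy 36.78111760751552 -0.12691668235614975
```

View pics/s9c.png

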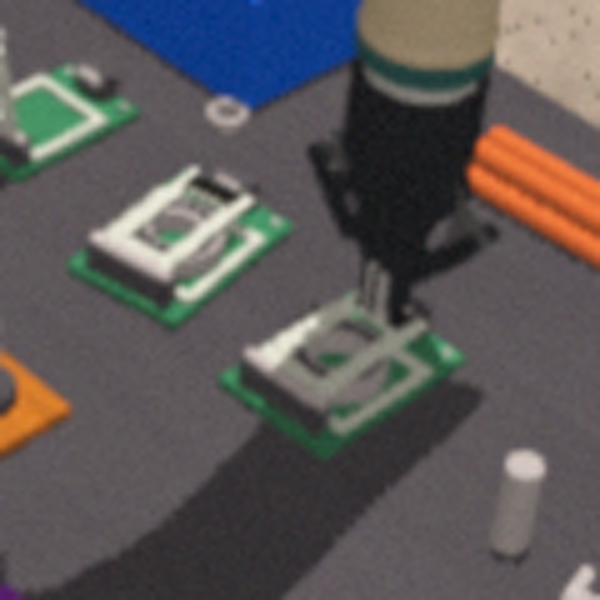

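```bash
python3 -m inch '[0,0,0.2,0,0,0,0, 0,0,0.4,0,0,0,0, 0,0,0.6,0,0,0,0, 0,0,0.6,0,0,0,0]';python3 -m inch '[0,0,0.2,0,0,0,0, 0,0,0.4,0,0,0,0, 0,0,0.4,0,0,0,0]'
```

```text
clock: 30.5
eef_pos: [668.3, -210.1, 30.4]
tool_rot: [-1.571, -0.0, 0.046]
force: [-1.5, -0.1, 5.3]
width: -0.3
clock: 30.8
eef_pos: [668.4, -210.2, 29.6]
tool_rot: [-1.572, -0.0, 0.046]
force: [-8.3, 1.1, 23.4]
width: -0.4
```

```bash
python3 -m inch '[0,0,-0.8,0,0,0,0, 0,0,-3,0,0,0,0, 0,0,-7,0,0,0,0, 0,0,-11,0,0,0,0, 1,-4,-12,-2,0,0,0, 1,-8,-12,-4,0,0,0, 1,-12,-12,-6,0,0,0, 1,-16,-12,-8,0,0,0, 1,-20,-12,-10,0,0,0, 1,-23,-12,-12,0,2.6,0, 1,-23,-12,-12,0,2.6,0, 1,-23,-12,-12,0,2.6,0]'; python3 - <<'E'
from h import *
s=st();d=snap("wrist","w23");snap("top","top3");d=snap("side","side10")
cv2.imwrite("pics/s10c.png",cv2.resize(d["img"][160:280,330:450,::-1],None,fx=5,fy=5,interpolation=cv2.INTER_CUBIC))
E
```

```text
clock: 32.0
eef_pos: [443.5, -341.3, 145.5]
tool_rot: [-1.571, -0.0, -0.001]
force: [0.4, -0.6, 0.9]
width: 85.6
t 32.0 pos [ 443.5 -341.3  145.5] rpy [-1.571e+00 -0.000e+00 -1.000e-03] F [ 0.4 -0.6  0.9] w 85.6
```

View pics/s10c.png

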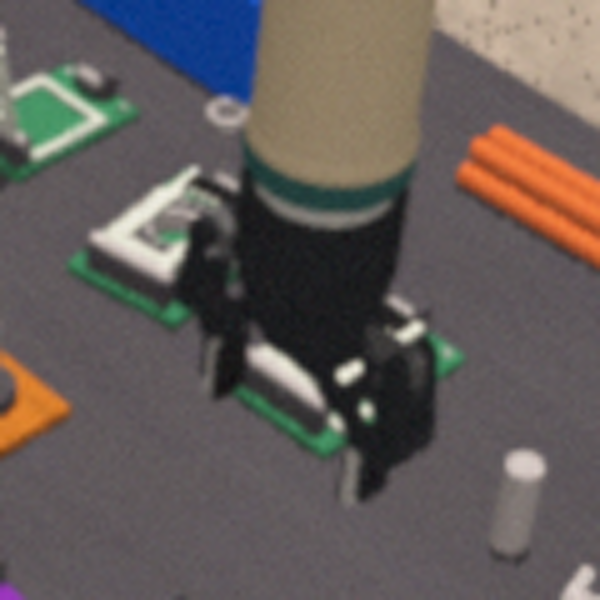

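View pics/w23.png

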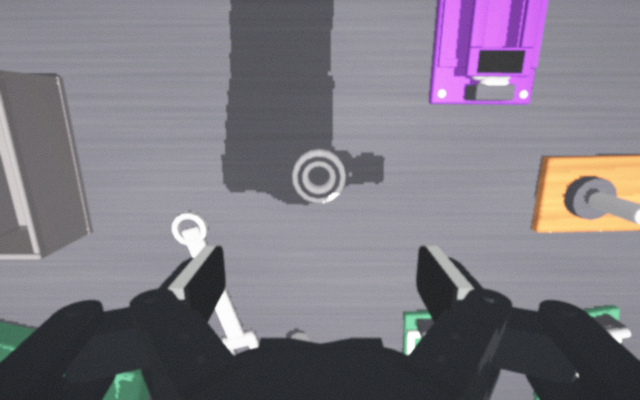

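View pics/top3.png

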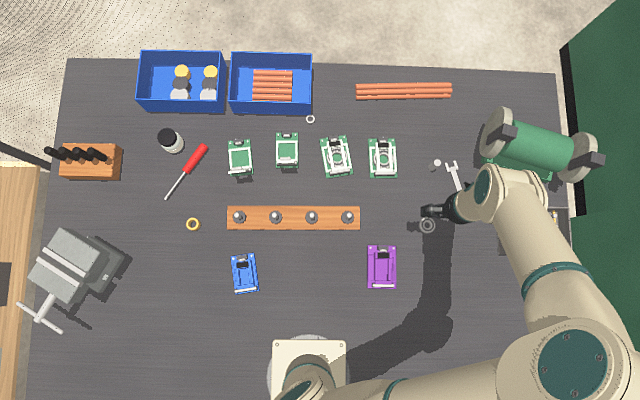

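```bash
python3 - <<'E'
from h import *
d=load("w23")
cv2.imwrite("pics/w23c.png",cv2.resize(d["img"][130:230,260:380,::-1],None,fx=5,fy=5,interpolation=cv2.INTER_CUBIC))
d=load("top3");cv2.imwrite("pics/t3c.png",cv2.resize(d["img"][120:240,210:450,::-1],None,fx=3.33,fy=3.33,interpolation=cv2.INTER_CUBIC))
E
```

```text
(no output)
```

View pics/w23c.png

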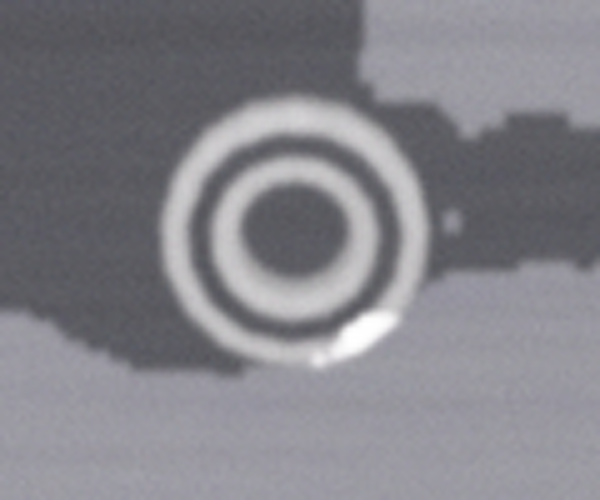

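View pics/t3c.png

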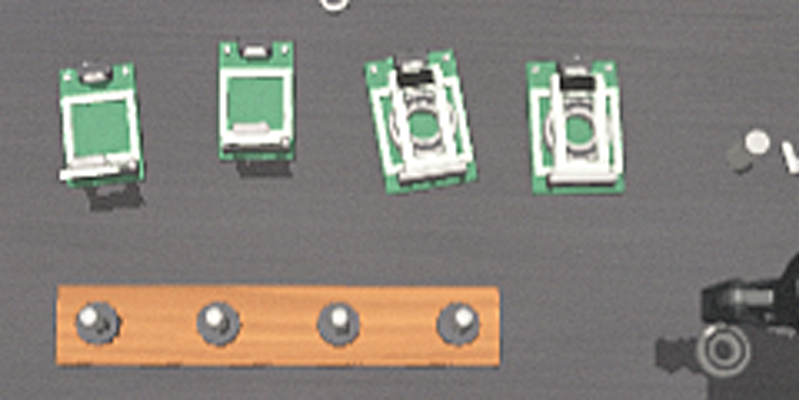

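```bash
python3 - <<'E'
from h import *
print(np.round(onz(load("w23"),[(319,177.2)],14),1)); s=st(); P=onz(load("w23"),[(319,177.2)],14)[0]; go(P[0],P[1],6,0)
E
```

```text
[[ 432.8 -342.6   14. ]]
t 32.15 pos [ 445.5 -339.4  145.5] rpy [-1.57e+00 -1.00e-03  3.00e-03] F [-0.6 -0.7  1.1] w 85.4
shift cm [-1.29 13.95 -0.32] turn [-0.   0.2  0.1]
```

```bash
python3 -m inch '[1,-1.1,4,-0.2,0,0,0, 1,-1.1,8,-0.2,0,0,0, 1,-1.1,11,-0.2,0,0,0, 1,-1.1,13,-0.2,0,0,0, 1,-1.1,14.1,-0.2,0,0,0, 1,-1.1,14.1,-0.2,0,0,0, 0.6,-1.1,14.1,-0.2,0,0,0, 0.5,-1.1,14.1,-0.2,0,0,0, 0,-1.1,14.1,-0.2,0,0,0, 0,-1.1,14.1,-0.2,0,0,0, 0,-1.1,14.1,-0.2,0,0,0, 0,-1.1,14.1,-0.2,0,0,0]'; python3 -m inch '[0,0,-0.5,0,0,0,0, 0,0,-1.5,0,0,0,0, 0,0,-3,0,0,0,0, 0,0,-3,0,0,0,0, 0,0,-3,0,0,0,0]'; python3 - <<'E'
from h import *
s=st();d=snap("wrist","w24")
cv2.imwrite("pics/w24c.png",cv2.resize(d["img"][170:340,220:420,::-1],None,fx=3.5,fy=3.5,interpolation=cv2.INTER_CUBIC))
E
```

```text
clock: 33.35
eef_pos: [433.7, -343.1, 6.3]
tool_rot: [-1.573, -0.002, 0.001]
force: [-1.6, 0.8, 9.7]
width: 43.5
clock: 33.85
eef_pos: [433.0, -342.9, 34.7]
tool_rot: [-1.571, -0.001, 0.0]
force: [-0.1, -0.3, -0.7]
width: 42.9
t 33.85 pos [ 433.  -342.9   34.7] rpy [-1.571e+00 -1.000e-03  0.000e+00] F [-0.1 -0.3 -0.7] w 42.9
```

View pics/w24c.png

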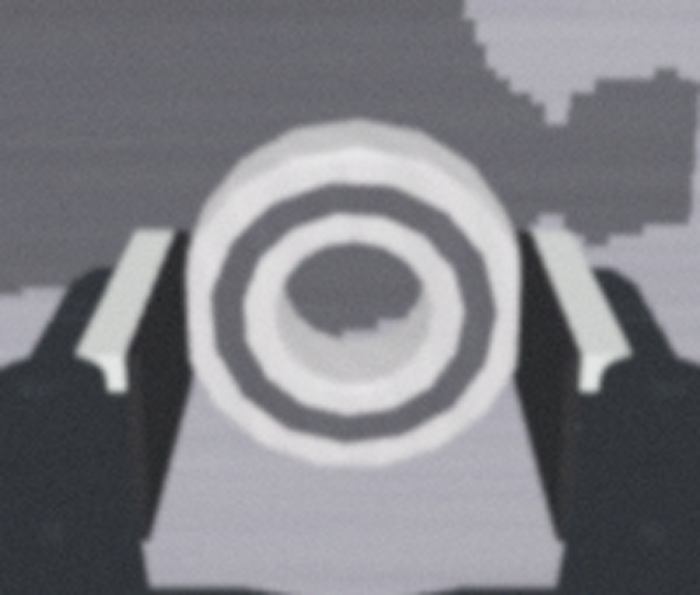

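```bash
python3 - <<'E'
from h import *
d=load("w24"); s=ctrl.read_state(); R=Ro.from_euler("xyz",s["tool_rot"]).as_matrix(); p=s["eef_pos"]
T=lambda X: np.round((np.atleast_2d(X)-p)@R,1)
k=3.5; c=circfit(d,[220+187/k,220+520/k,170+148/k,170+467/k],23.5,[433,-343,40]); print(T(c))
d=load("w16"); nests("w16",[(475,255)]);nests("w6",[(470,232)])
go(645,80,145,.03)
E
```

```text
circ [ 435.4 -342.8   35.6] res [-1.1  1.1  1.1 -1.2]
[[ 2.7 -1.4 -0.1]]
(475, 255) nest c [647.9  79.5] size [49.  48.5] ang 2.2
(470, 232) nest c [648.   79.4] size [49.2 48.4] ang 2.1
shift cm [ 21.25 -11.08  42.25] turn [ 0.  -1.7 -0. ]
```

```bash
python3 -m inch '[0,0,-4,0,0,0,0, 0,0,-8,0,0,0,0, 0,0,-11.5,0,0,0,0, 0,2,-11.5,4,0,0,0, 0,4,-11.5,8,0,0,0, 0,6,-11.5,12,0,0,0, 0,8,-11.5,16,0,0,0, 0,10,-11.5,20,0,0,0, 0,12,-11.5,24,0,0,0, 0,14,-11.5,28,0,0,0, 0,16,-11.5,32,0,-1,0, 0,18,-11.5,36,0,-1.7,0]'; python3 -m inch '[0,2,0,4,0,0,0, 0,3.2,0,6.2,0,0,0, 0,3.2,0,6.2,0,0,0, 0,3.2,0,6.2,0,0,0]'; python3 - <<'E'
from h import *
s=st();d=snap("wrist","w25");go(645,80,145,.03)
E
```

```text
clock: 35.1
eef_pos: [612.7, 19.1, 148.4]
tool_rot: [-1.571, 0.002, 0.031]
force: [0.9, 0.1, -1.2]
width: 42.8
clock: 35.5
eef_pos: [642.0, 80.7, 148.1]
tool_rot: [-1.572, 0.002, 0.032]
force: [-0.7, -0.5, -1.9]
width: 43.6
t 35.5 pos [642.   80.7 148.1] rpy [-1.572  0.002  0.032] F [-0.7 -0.5 -1.9] w 43.6
shift cm [0.31 0.32 0.08] turn [ 0.1 -0.  -0.1]
```

View pics/w25.png

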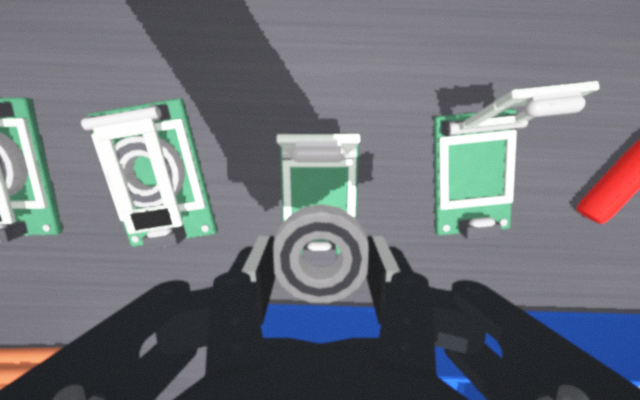

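```bash
python3 -m inch '[0,0.2,3,0,0,0,0, 0,0.2,6,0,0,0,0, 0,0.2,8.5,0,0,0,0, 0,0.2,9.5,0,0,0,0, 0,0.2,9.5,0,0,0,0, 0,0.2,9.5,0,0,0,0]'; python3 - <<'E'
from h import *
s=st();d=snap("wrist","w26")
cv2.imwrite("pics/w26c.png",cv2.resize(d["img"][140:340,230:410,::-1],None,fx=2.9,fy=2.9,interpolation=cv2.INTER_CUBIC))
E
```

```text
clock: 36.15
eef_pos: [645.4, 80.1, 55.2]
tool_rot: [-1.571, -0.001, 0.029]
force: [0.2, 0.2, -0.5]
width: 43.3
t 36.15 pos [645.4  80.1  55.2] rpy [-1.571e+00 -1.000e-03  2.900e-02] F [ 0.2  0.2 -0.5] w 43.3
```

View pics/w26c.png

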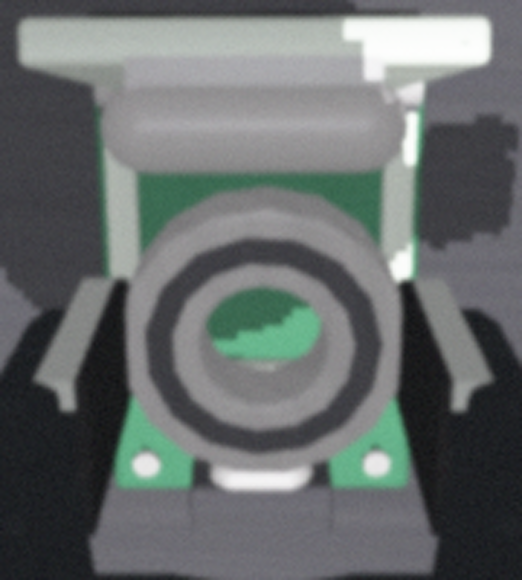

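```bash
python3 - <<'E'
from h import *
d=load("w26"); s=ctrl.read_state(); R=Ro.from_euler("xyz",s["tool_rot"]).as_matrix(); p=np.array([645.4,80.1,55.2])
T=lambda X: np.round((np.atleast_2d(X)-p)@R,1); k=2.9
print("front inner",T(onz(d,[(230+265/k,140+362/k)],8)))
print("sides",T(onz(d,[(230+138/k,140+220/k),(230+383/k,140+220/k)],12)))
print("catch front edges top", T(onz(d,[(230+262/k,140+467/k)],27.5)))
c=circfit(d,[230+127/k,230+402/k,140+208/k,140+470/k],23.5,[647,80,60]); print(T(c))
print(np.round(proj(d,[[648,79.6,12]]),1), "nest est tool", T([648,79.5,12]))
E
```

```text
front inner [[29.8 47.3  0.6]]
sides [[ -5.1  43.2 -26.2]
 [ -5.1  43.2  25.3]]
catch front edges top [[43.9 27.8 -0.1]]
circ [647.7  80.4  55.1] res [-0.9  0.9  1.  -1. ]
[[2.3 0.1 0.2]]
[[319.6 227.6]] nest est tool [[ 2.5 43.2 -0.7]]
```

```bash
python3 -m inch '[0,0.1,1.5,0,0,0,0, 0,0.1,2.8,0,0,0,0, 0,0.1,3.4,0,0,0,0, 0,0.1,3.4,0,0,0,0, 0,0.1,3.4,0,0,0,0]';python3 -m inch '[0,0,0.1,0,0,0,0, 0,0,0.2,0,0,0,0, 0,0,0.2,0,0,0,0]';python3 -m inch '[0,0,0.1,0,0,0,0, 0,0,0.2,0,0,0,0, 0,0,0.2,0,0,0,0]'
```

```text
clock: 36.7
eef_pos: [645.6, 80.8, 20.0]
tool_rot: [-1.571, 0.0, 0.031]
force: [0.7, -0.1, -0.1]
width: 43.4
clock: 37.0
eef_pos: [645.8, 80.6, 18.4]
tool_rot: [-1.571, -0.0, 0.03]
force: [-0.6, 0.5, -1.0]
width: 43.5
clock: 37.3
eef_pos: [646.2, 80.7, 16.4]
tool_rot: [-1.571, -0.001, 0.03]
force: [0.1, 0.1, -0.4]
width: 42.7
```

```bash
python3 -m inch '[0,0,0.1,0,0,0,0, 0,0,0.2,0,0,0,0, 0,0,0.2,0,0,0,0]';python3 -m inch '[0,0,0.1,0,0,0,0, 0,0,0.2,0,0,0,0, 0,0,0.2,0,0,0,0]'; python3 - <<'E'
from h import *
snap("wrist","w27")
E
```

```text
clock: 37.6
eef_pos: [646.1, 80.7, 14.5]
tool_rot: [-1.571, -0.001, 0.03]
force: [1.1, -0.3, 0.6]
width: 43.3
clock: 37.9
eef_pos: [646.2, 80.7, 14.3]
tool_rot: [-1.571, -0.001, 0.03]
force: [-2.0, -1.3, 13.3]
width: 43.2
```

View pics/w27.png

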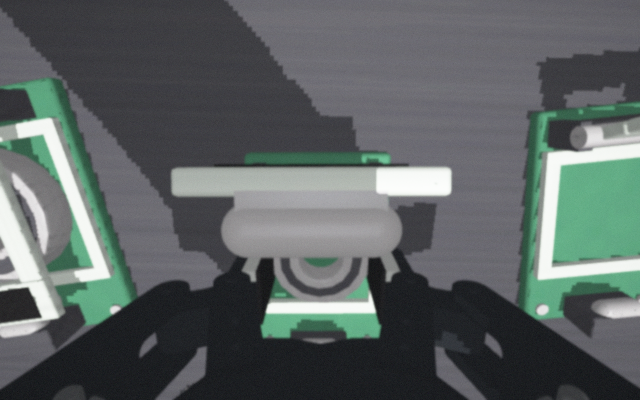

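Contact at 14.3 exactly as predicted for the floor. Release and rise.

```bash
python3 -m inch '[0,0,-0.2,0,0,0,0, 0.8,0,-0.2,0,0,0,0, 0.8,0,-0.2,0,0,0,0, 0.8,0,-0.3,0,0,0,0, 0.8,0,-0.3,0,0,0,0, 0.8,0,-2,0,0,0,0, 0.8,0,-5,0,0,0,0, 0.8,0,-9,0,0,0,0, 0.8,0,-12,0,0,0,0, 0.8,0,-12,0,0,0,0, 0.8,0,-12,0,0,0,0]'; python3 - <<'E'
from h import *
s=st();d=snap("wrist","w28")
cv2.imwrite("pics/w28c.png",cv2.resize(d["img"][90:250,240:400,::-1],None,fx=3.7,fy=3.7,interpolation=cv2.INTER_CUBIC))
y=.035;O=np.array([648.5,79.6]);v=s["eef_pos"][:2]-O;print("case xy",v@[np.cos(y),np.sin(y)],v@[-np.sin(y),np.cos(y)])
E
```

```text
clock: 39.05
eef_pos: [646.2, 80.6, 133.9]
tool_rot: [-1.571, -0.002, 0.03]
force: [-0.6, -0.9, -1.7]
width: 68.3
t 39.05 pos [646.2  80.6 133.9] rpy [-1.571 -0.002  0.03 ] F [-0.6 -0.9 -1.7] w 68.3
case xy -2.2426258869600164 1.1199016099620913
```

View pics/w28c.png

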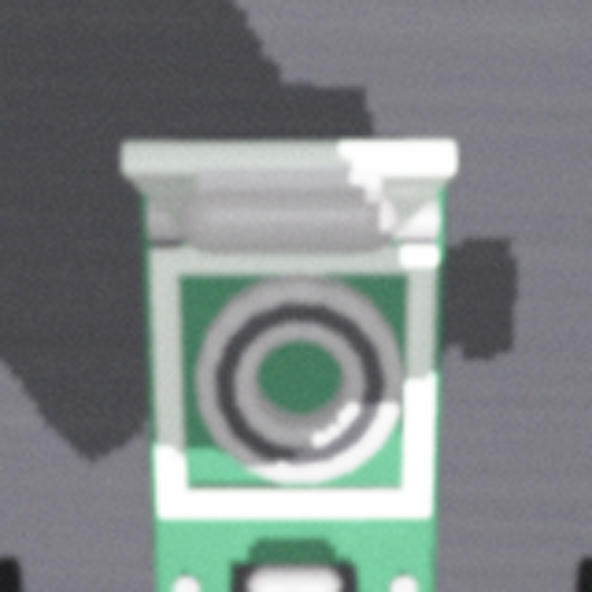

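```bash
python3 -m inch '[0,-4,0,-0.1,0,0,0, 0,-8,0,-0.1,0,0,0, 0,-10,0,-0.1,0,0,0, 0,-10,0,-0.1,0,0,0, 0,-10,2,-0.1,0,0,0, 0,-10,4.4,-0.1,0,0,0, 0,-10,4.4,-0.1,0,0,0, 0,-10,4.4,-0.1,0,0,0]'; python3 - <<'E'
from h import *
s=st()
y=.035;O=np.array([648.5,79.6]);v=s["eef_pos"][:2]-O;print("case xy",v@[np.cos(y),np.sin(y)],v@[-np.sin(y),np.cos(y)])
E
```

```text
clock: 39.9
eef_pos: [546.0, 76.8, 87.7]
tool_rot: [-1.571, 0.001, 0.03]
force: [-0.4, 0.7, -0.1]
width: 0.1
t 39.9 pos [546.   76.8  87.7] rpy [-1.571e+00  1.000e-03  3.000e-02] F [-0.4  0.7 -0.1] w 0.1
case xy -102.51577769509936 0.7520096579262663
```

```bash
python3 -m inch '[0,1.5,-0.2,0,0,0,0, 0,3,-0.2,0,0,0,0, 0,4.5,-0.2,0,0,0,0, 0,6,-0.2,0,0,0,0, 0,7.5,-0.2,0,0,0,0, 0,9,-0.2,0,0,0,0, 0,10.2,0.1,0,0,0,0, 0,11,1,0,0,0,0, 0,11.9,2,0,0,0,0, 0,12.5,3.2,0,0,0,0, 0,12.9,4.4,0,0,0,0, 0,13.2,5.2,0,0,0,0]';  python3 -m inch '[0,0,0.3,0,0,0,0, 0,0,0.3,0,0,0,0, 0,0,0.3,0,0,0,0]'; python3 - <<'E'
from h import *
s=st();d=snap("side","side11");snap("wrist","w29")
cv2.imwrite("pics/s11c.png",cv2.resize(d["img"][120:240,280:400,::-1],None,fx=5,fy=5,interpolation=cv2.INTER_CUBIC))
y=.035;O=np.array([648.5,79.6]);v=s["eef_pos"][:2]-O;print("case xy",v@[np.cos(y),np.sin(y)],v@[-np.sin(y),np.cos(y)])
E
```

```text
clock: 41.1
eef_pos: [676.6, 80.6, 35.0]
tool_rot: [-1.571, 0.003, 0.03]
force: [-6.4, -1.2, 8.6]
width: -0.3
clock: 41.4
eef_pos: [677.5, 80.6, 32.9]
tool_rot: [-1.571, 0.001, 0.031]
force: [0.1, -0.3, 0.9]
width: 0.1
t 41.4 pos [677.5  80.6  32.9] rpy [-1.571e+00  1.000e-03  3.100e-02] F [ 0.1 -0.3  0.9] w 0.1
case xy 29.01537614496514 -0.026487493740894232
```

View pics/s11c.png

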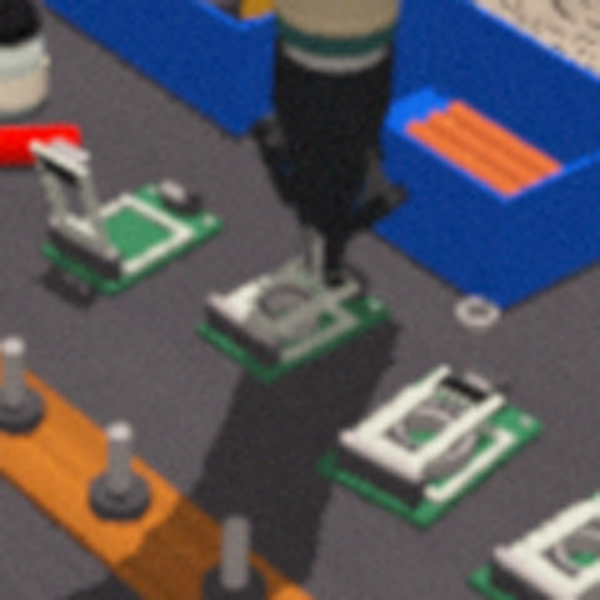

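Snap seen (8.6 N falling to 0.9 N); press on to the hard stop.

```bash
python3 -m inch '[0,0,0.2,0,0,0,0, 0,0,0.4,0,0,0,0, 0,0,0.6,0,0,0,0, 0,0,0.6,0,0,0,0]';python3 -m inch '[0,0,0.2,0,0,0,0, 0,0,0.4,0,0,0,0, 0,0,0.4,0,0,0,0]'
```

```text
clock: 41.9
eef_pos: [678.1, 80.7, 28.4]
tool_rot: [-1.571, -0.001, 0.03]
force: [-1.3, -0.6, 7.1]
width: 0.3
clock: 42.2
eef_pos: [678.2, 80.8, 27.6]
tool_rot: [-1.572, -0.001, 0.03]
force: [-7.2, -2.5, 25.6]
width: 0.2
```

```bash
python3 -m inch '[0,0,-0.8,0,0,0,0, 0,0,-3,0,0,0,0, 0,0,-7,0,0,0,0, 0,0,-11,0,0,0,0, 0,0,-15,0,0,0,0, 0,-1,-19,-4,0,0,0, 0,-2,-20,-8,0,0,0, 0,-3,-20,-12,0,0,0, 0,-3,-20,-15,0,0,0, 0,-3,-20,-15,0,0,0, 0,-3,-20,-15,0,0,0]'; python3 - <<'E'
from h import *
s=st();d=snap("wrist","w30")
E
```

```text
clock: 43.3
eef_pos: [652.1, -71.1, 223.0]
tool_rot: [-1.57, 0.0, 0.028]
force: [-0.3, 0.4, -0.8]
width: -0.0
t 43.3 pos [652.1 -71.1 223. ] rpy [-1.57   0.     0.028] F [-0.3  0.4 -0.8] w -0.0
```

View pics/w30.png

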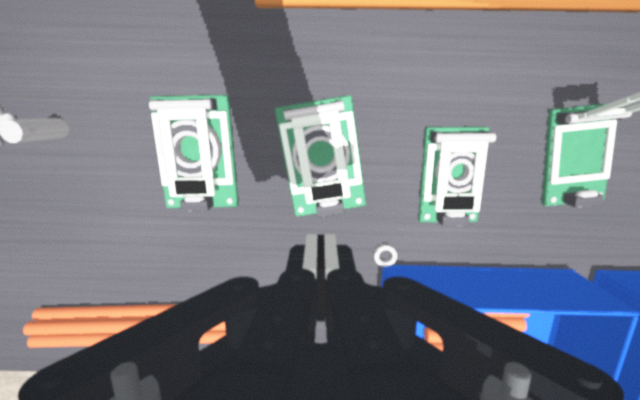

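```bash
python3 -m inch '[0,-5,-2,3,0,0,0, 0,-9,-2,6,0,0,0, 0,-13,-2,10,0,0,0, 0,-17,-2,14,0,0,0, 0,-17,-2,18,0,0,0, 0,-17,-2,22,0,0,0, 0,-17,-2,26,0,0,0, 0,-17,-2,30,0,0,0, 0,-17,-2,30,0,0,0, 0,-17,-2,30,0,0,0]'; python3 - <<'E'
from h import *
s=st();d=snap("side","side12");t=snap("top","top4")
a=d["img"][:,:,::-1].copy()
A=cv2.resize(a[130:280,270:450],None,fx=4.4,fy=4,interpolation=cv2.INTER_CUBIC)
A=cv2.resize(a[140:275,285:450],None,fx=4.4,fy=4.4,interpolation=cv2.INTER_CUBIC)
for O,y,L,h,hz in [((631,-211.5),.046,47,95,28),((632.5,-71),.19,47,95,28),((648.5,79.6),.035,40,80,26)]:
  for ang,col in [(0,(0,255,0)),(.12,(0,0,255))]:
    P=[]
    for w in (-24,24):
      cx=-L+h*np.cos(ang)-2.5*np.sin(ang); cz=hz+h*np.sin(ang)+2.5
      P.append([O[0]+cx*np.cos(y)-w*np.sin(y),O[1]+cx*np.sin(y)+w*np.cos(y),cz])
    q=(proj(d,P)-[285,140]+.5)*4.4
    for i in q: cv2.circle(A,tuple(int(v) for v in i),3,col,-1)
cv2.imwrite("pics/s12c.png",A); cv2.imwrite("pics/t4.png",t["img"][:,:,::-1])
E
```

```text
clock: 44.35
eef_pos: [472.0, 226.9, 243.2]
tool_rot: [-1.57, 0.001, 0.036]
force: [-0.8, -0.5, -0.1]
width: 0.3
t 44.35 pos [472.  226.9 243.2] rpy [-1.57e+00  1.00e-03  3.60e-02] F [-0.8 -0.5 -0.1] w 0.3
```

View pics/s12c.png

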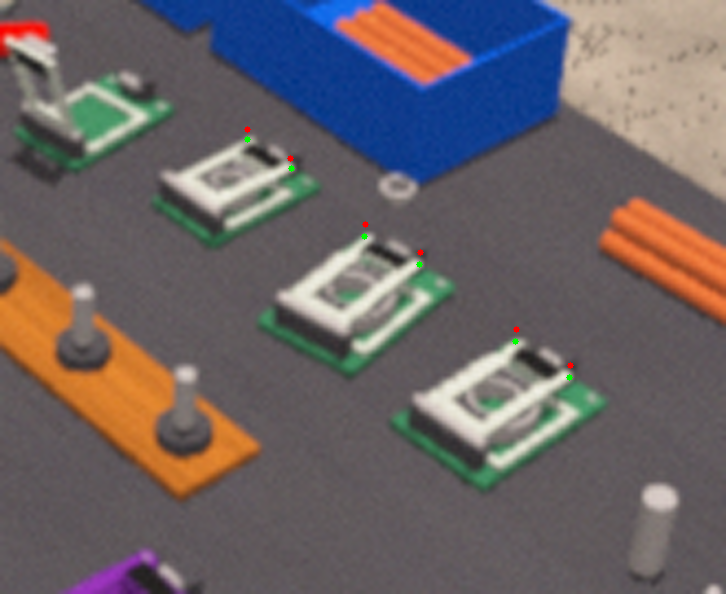

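View pics/t4.png

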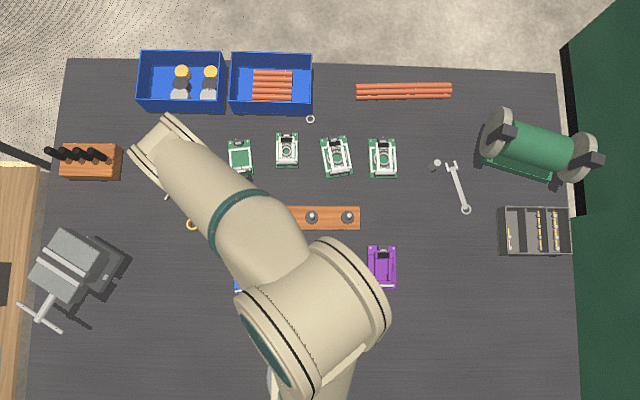

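All three cover fronts match the 0 rad (green) marks rather than the 0.12 rad (red) ones, so they are shut. The fourth case is still open, the bystanders have not moved, and the robot is clear of everything.

```bash
python3 - <<'E'
from cell import finish_job
print(finish_job())
E
```

```text
the job is handed in; nothing more can be done
None
```

The job is done and handed in at about 44 s. Two bearings were on the rack, both large. I laid them in the two green large cases. The small bearing from the bench went in the nearer-to-centre green small case, at about (648, 80). All three covers are pressed shut. The other small case was left open, and so were the blue and purple look-alikes.

**What the last checks showed:**
- **Seating:** each bearing met the nest floor at the expected height and was seen inside its rim before I closed the cover.
- **Covers:** each took 23–26 N at its closed height. In the final side view, all three front edges lie on the marks for 0 rad, not on those for 0.12 rad.
- **Bystanders:** the wrench, shaft stub and lock nut look unmoved. In the last top view the arm hides the screwdriver, bush, grease jar and blue case. They looked in place earlier, and I only moved over them at height.

**What did not go as expected:**
- **First cover:** once pushed past upright it stopped at about 34° and did not fall, as far as I could measure. My first press missed it and pushed at about 15 N on the case near the catch. I then guided it down by its tab and it closed properly. I moved the other two covers the same way.
- **Measurements:** the gripper read 3–4 mm under the true bearing diameters, and depths fitted from the wrist camera were 5–6 mm off. I relied on contact heights and on offsets measured between bearing and nest in the same picture.

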